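# Seat the canister in its holder and take off the push-and-turn cap

## Robot

A 6-joint arm with a two-finger parallel gripper is mounted at the origin on the work surface. World frame = base frame: x ahead of the robot, y to its left, z up, the work surface at z = 0. Lengths are in m, angles in rad, forces in N, time in s.
With the tool pointing down it reaches from about 0.35 to 0.975 m from the base axis. Payload 4.9 kg.
Tool frame: the origin (TCP) lies at the very end of the fingers, on their centre line; the grasp point (between the pads) lies 19 mm behind it; y points along the fingers, z is the direction in which the jaws open and shut, and the axes are right-handed (so a half turn about y gives the same grasp; the last joint's range is limited). The gripper opens to 85 mm and grips with 20 to 120 N. Pads are 22 mm wide; open, the fingers measure 114 mm over their backs; the gripper's body (76 mm by 85 mm) begins 54 mm behind the grasp point. The pads swing forward as they close: fully open they stand 13 mm farther back than shut.
Start: joints at [1.067, 0.053, 1.613, -0, 1.476, -0.119], TCP at [0.235, 0.579, 0.231] pointing down, gripper open.
Joint ranges: [-3.01, 3.01], [-1.01, 2.22], [0.06, 2.58], [-1.02, 4.17], [0.09, 2.62], [-3.14, 3.14]. Speed limits (rad/s): [2.57, 2.57, 3.14, 3.14, 3.14, 3.14].

## Interface

Orientations are given as a rotation vector (axis times angle).
In Python, from station import ctrl gives the robot as it stands.
- The arm moves only by the tool arm_command, never from a script. Its argument "steps" is a list of rows, each a list of 3 entries, a list of its own where there are three numbers: the shift along the tool's x, y, z in m, then the turn, a rotation vector about the tool's x, y, z in degrees, then the opening, from 0 (shut) to 1 (fully open). In form: [[[dx, dy, dz], [ax, ay, az], gripper], ...]. A call has 1 to 5 rows; each row is the pose to reach, as a shift and turn from the pose measured when the call began, along the tool's axes at that moment; what a row does not reach only later rows make up. A row lasts 1/10 s, in which the tool goes at most 50 mm and 8.59 degrees, less where a joint would pass 70% of its speed; a pose out of reach is approached as far as the arm can. A call with a gripper value outside its range is refused whole. The fingers move at their own pace and stop on an object; "force" is the grip in N (left out, the last holds). Time passes only in rows, so rows that repeat a pose let the fingers close. It gives the time, the measured TCP pose, the force and the opening at its end, in the units of the state.
- ctrl.get_obs(): the state, without advancing time (a new reading comes with each control period).
- ctrl.get_image(name): name is "scene" or "top" or "wrist"; returns a dict with "img" (384x512x3 uint8, red, green, blue), "camera_matrix" (3x3 intrinsics, pixels), "k1" (the pictures are not rectified: a ray, as slopes to the right and down, at radius r is drawn at 1 + k1 r^2 times it, then the intrinsics apply), "world_from_camera" (4x4, takes a point from camera to world coordinates). Camera axes: x right, y up, looking along -z (the intrinsics and any distortion apply to the point x, -y, -z); pixel columns grow to the right and rows downward; lengths in m; the calibration is good to about 2 mm. A picture is of the moment at which its call begins. There is no depth.
- ctrl.finish_job(): hands the job in, once; it reports no verdict.
Trained networks look in a picture, given as the dict that the camera call returned (one of the last four; its "shot" number tells which), for a name from the list of things; names that differ only in an ending like _2 or _b are one class to them, and where a whole thing is asked for, a point or a joint stands for the part that bears it (a point fixed in the world has none). Each returns a list of dicts, best first, with "confidence" (0 to 1); they miss things now and then, are a little off and sometimes report something else, mostly with a low value. They report only what shows in the picture. A call takes as long as a camera call.
- ctrl.boxes_of(picture, name): "position" ([row, column] in pixels, amid what is visible of it).
The state is a dict: "t": time; "q": joint angles; "dq": joint speeds; "effort": joint torques, N m; "tool_pos": TCP position; "tool_rot": TCP orientation; "contact_force": force on the tool from outside, world axes, zero at the start; "wrist_torque": the same for the moment, N m; "opening": finger opening in m.
Only numpy, scipy, OpenCV 4.12 (cv2) and the standard library are available. Lean on these libraries where they do the work, as an engineer would, in place of code of your own. Each camera call takes 0.05 s, during which the arm holds its last target.

## Task

Stand the rectangular plastic canister flat and square in the rectangular pocket of the steel holder, so that it cannot turn. Then press its round safety cap down, twist it anticlockwise until it is free, and lift it straight off; finish while still gripping the cap, holding it level and still about 5 cm above the open neck, with the canister still fully home in the pocket. Keep the canister upright and leave the other things on the table where they are.

Things in the scene. Friction and masses are not known exactly. Their poses are not given: they have to be found in the camera images.
- canister: White plastic canister, rectangular body 92 mm (its x) by 64 mm (its y), 75 mm tall, then a stepped shoulder (74 x 52 mm) up to 83 mm and a central neck. 0.39 kg with cap, give or take 20 percent. Origin: centre of the underside, z up. Starts standing on the table, cap locked on; can be carried by the closed cap. Same both ways round (half turn).
- neck (a point): Centre of the rim of the canister's neck, 112 mm above its underside, on its axis (hidden under the cap at first). A spring plunger stands out of it: its top is 120 mm above the canister's underside with the cap on, 123 mm without.
- cap: Grey plastic push-and-turn safety cap on the canister's neck: 16-sided, hollow, 52 mm across the flats, 30 mm tall, 35 g. Origin: centre of its underside, z up. While locked it lies on the neck's axis, 94 mm above the canister's underside (11 mm above the shoulder), its x axis along the canister's x. Flats face along its x and every 22.5 degrees from it.
- cap_top (a point): Centre of the cap's top. A spring (5 N) holds the cap up in a notch; pressed 5 mm down (8.5 N) it leaves the notch and turns anticlockwise seen from above, bottoming at 8 mm (10 N). Keep it pressed while turning. From 55 to 120 degrees of turn it is free and lifts straight off; 80 is good. Unpressed it turns only a few degrees; clockwise it is stopped.
- holder: Fixed steel holder on the table, 122 x 94 mm foot, with a rectangular pocket 96 mm (its x) by 68 mm (its y) for the canister's foot: pocket floor 8 mm above the table, upright walls to 16 mm, then flaring outward to 23 mm as a lead-in. Origin: centre of the underside, z up.
- pocket (a point): Centre of the holder's pocket floor, 8 mm above the table; axes as the holder's. The canister's origin comes here when it is seated.
- round_canister: round plastic canister with a broad screw lid, 80 mm diameter, 92 mm tall; a bystander; origin at the centre of its underside
- cup: white ceramic cup, 72 mm across the rim, 75 mm tall; a bystander; origin under its centre
- mate: carved wooden mate gourd cup, 82 mm across, 85 mm tall; a bystander; origin under its centre
- bombilla: bent steel drinking straw lying flat, about 190 mm long; a bystander; origin near its middle
- jar: glass jar with a steel lid, 72 mm diameter, 100 mm tall; a bystander; origin under its centre
- spoon: steel spoon lying flat, 150 mm long; a bystander
- sponge: light brown scouring block, 100 x 65 x 30 mm; a bystander; origin under its centre

How it is judged:
On the way, in this order (a step that is already met when the one before it is completed fails the run):
1. the canister stands flat and square in the pocket with its cap still locked on (horizontal distance between canister and pocket below 0.005 m and z of canister in the frame of pocket between -0.003 and 0.003 m and angle between canister's own z axis and vertical below 0.05 rad and angle between the x axis of canister and the x axis of holder, either way round below 0.08 rad and angle between the x axis of cap and the x axis of canister, either way round below 0.3 rad and z of cap in the frame of canister below 0.1 m), for 0.2 s.
2. the cap, still on the neck, is twisted out of its notch while the canister stays seated (horizontal distance between canister and pocket below 0.005 m and z of canister in the frame of pocket between -0.003 and 0.003 m and angle between canister's own z axis and vertical below 0.05 rad and angle between the x axis of canister and the x axis of holder, either way round below 0.08 rad and angle between the x axis of cap and the x axis of canister, either way round above 0.7 rad and z of cap in the frame of canister below 0.1 m), for 0.04 s.
At the end, for the whole second after the job is handed in: Canister in the pocket: 5 mm sideways, 3 mm in height, 0.05 rad upright, 0.08 rad square. Fingers grip the cap (over 2 N), cap off the canister (under 0.1 N), level to 0.2 rad, within 25 mm of the neck axis, underside 138 to 220 mm above the canister underside, still (horizontal distance between canister and pocket below 0.005 m and z of canister in the frame of pocket between -0.003 and 0.003 m and angle between canister's own z axis and vertical below 0.05 rad and angle between the x axis of canister and the x axis of holder, either way round below 0.08 rad and z of cap in the frame of canister between 0.138 and 0.22 m and horizontal distance between cap and canister below 0.025 m and angle between cap's own z axis and vertical below 0.2 rad and linear speed of each of cap, canister below 0.02 m/s and contact force between the fingers and cap above 2 N and contact force between cap and canister below 0.1 N); the arm keeps its last pose, push and grip.
It fails at once if a bystander is moved more than 25 mm (distance of any of round_canister, cup, mate, bombilla, jar, spoon, sponge from where it was at the start of the episode above 0.025 m).
It fails at once if the cap is forced round out of its notch without being pressed down (angle between the x axis of cap and the x axis of canister, either way round between 0.3 and 0.5 rad and z of cap in the frame of canister between 0.0915 and 0.1 m and horizontal distance between cap and canister below 0.02 m).
It fails at once if the canister is tipped more than 0.5 rad (angle between canister's own z axis and vertical above 0.5 rad).
It also fails if it takes over 51 s, if anything falls off the work surface, if the arm or the gripper's body presses on something with over 40 N, if the wrist force passes 120 N, or if a joint passes its speed limit or range.

## Working session

There is one attempt and no reset: what is moved stays moved. The work goes in short steps, Python scripts to look and compute and a tool call to move; the robot and the scene stay as the last step left them, time stands still between calls to the robot, and variables do not carry over. Pictures are saved under pics/ and viewed, and the job is handed in when it is done.

Besides the shell and the picture viewer there is one more tool, called after "Request:" as name(argument=value, ...) on one line, values as JSON. arm_command: Moves the arm, as the interface text tells. Its arguments: {"type":"object","properties":{"steps":{"type":"array"},"force":{"type":"number"}},"required":["steps"]}

```bash
ls; mkdir -p pics; python3 - <<'E'
from station import ctrl
import cv2,pickle
o=ctrl.get_obs(); print(o)
for n in ["scene","top"]:
    p=ctrl.get_image(n); cv2.imwrite(f"pics/{n}0.png",p["img"][:,:,::-1]); pickle.dump(p,open(f"{n}0.pkl","wb"))
    print(n,p["camera_matrix"].tolist(),p["k1"],p["world_from_camera"].round(4).tolist())
    for k in ["canister","cap","holder","round_canister","cup","mate","bombilla","jar","spoon","sponge"]:
        print(k,[(round(b["confidence"],2),[round(float(v)) for v in b["position"]]) for b in ctrl.boxes_of(p,k)[:2]])
E
```

```text
pics
{'t': 0.0, 'q': array([ 1.06698184e+00,  5.33629228e-02,  1.61430970e+00, -3.02929099e-06,
        1.47601681e+00, -1.18994753e-01]), 'dq': array([-9.04146123e-04,  8.52629847e-04,  9.12348693e-04, -8.30534559e-04,
       -2.51539620e-05, -1.30871461e-03]), 'effort': array([ 1.16829406e-04, -3.93687022e+01, -3.70172346e+01, -1.48331828e-04,
        7.25083562e-03,  2.38424337e-05]), 'tool_pos': array([0.23430884, 0.57873267, 0.23004989]), 'tool_rot': array([-1.55163321,  0.30248678, -0.30147677]), 'contact_force': array([0.54475304, 0.83158059, 0.09408039]), 'wrist_torque': array([ 0.03515396, -0.01239068,  0.01092424]), 'opening': 0.08547143912037117}
scene [[471.0428976204348, 0.0, 258.0116542225116], [0.0, 471.0428976204348, 196.77784317670844], [0.0, 0.0, 1.0]] -0.0018258491411627029 [[-0.8137, -0.3056, 0.4945, 1.2009], [0.5809, -0.4601, 0.6715, 0.8439], [0.0223, 0.8336, 0.5519, 0.817], [0.0, 0.0, 0.0, 1.0]]
canister [(0.59, [257, 318])]
cap [(0.97, [231, 320]), (0.66, [337, 312])]
holder [(0.82, [236, 228])]
round_canister [(0.56, [183, 229])]
cup [(0.77, [204, 288])]
mate [(0.69, [292, 281])]
bombilla [(0.55, [337, 306]), (0.35, [192, 175])]
jar [(0.58, [194, 174])]
spoon [(0.56, [157, 233]), (0.25, [208, 288])]
sponge [(0.61, [170, 170]), (0.34, [158, 232])]
top [[455.84118495071465, 0.0, 249.8404841729568], [0.0, 455.84118495071465, 188.19764144966123], [0.0, 0.0, 1.0]] -0.115760005427572 [[0.005, 0.9835, -0.1809, 0.2912], [-0.9996, 0.0102, 0.0275, -0.013], [0.0289, 0.1807, 0.9831, 1.4186], [0.0, 0.0, 0.0, 1.0]]
canister [(0.73, [141, 152]), (0.66, [197, 169])]
cap [(0.78, [188, 166])]
holder [(0.61, [152, 240])]
round_canister [(0.57, [192, 292]), (0.52, [153, 237])]
cup [(0.87, [211, 236])]
mate [(0.65, [140, 152])]
bombilla [(0.48, [147, 115])]
jar [(0.74, [136, 314])]
spoon []
sponge [(0.9, [164, 371])]
```

```bash
python3 - <<'E'
import cv2
for n in ["scene","top"]:
    i=cv2.imread(f"pics/{n}0.png")
    c=i[110:350,120:400] if n=="scene" else i[100:260,80:400]
    f=560/240 if n=="scene" else 2.5
    cv2.imwrite(f"pics/{n}0c.png",cv2.resize(c,None,fx=f,fy=f,interpolation=cv2.INTER_CUBIC))
E
```

```text
(no output)
```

View pics/scene0.png

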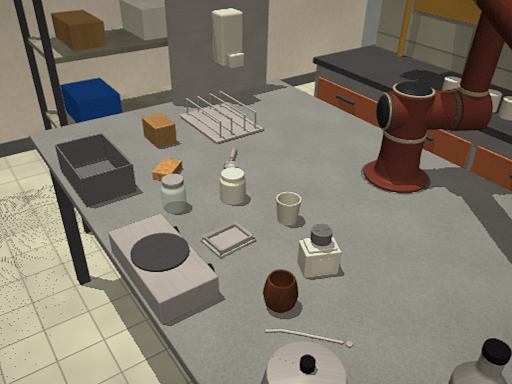

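View pics/top0c.png

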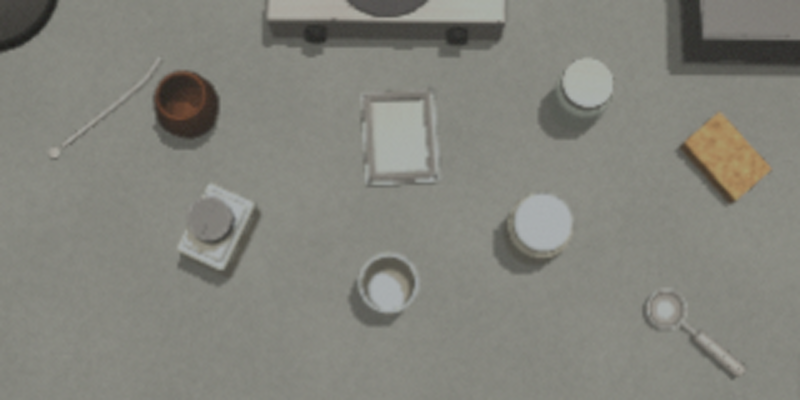

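View pics/scene0c.png

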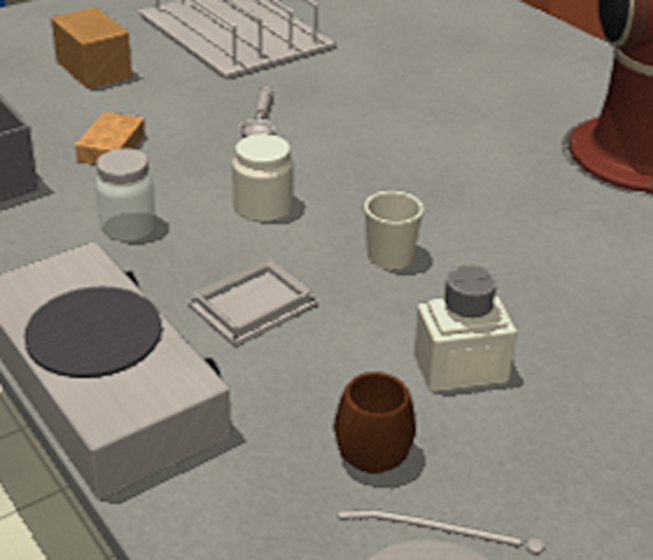

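```bash
cat > h.py <<'E'
import numpy as np, cv2, pickle
from scipy.spatial.transform import Rotation as R
def proj(p,P):
    P=np.atleast_2d(P); T=np.linalg.inv(p["world_from_camera"]); c=P@T[:3,:3].T+T[:3,3]
    s=np.c_[c[:,0],-c[:,1]]/(-c[:,2:3]); s=s*(1+p["k1"]*(s**2).sum(1,keepdims=True))
    K=p["camera_matrix"]; return s@K[:2,:2].T+K[:2,2]
def ray(p,uv):
    K=p["camera_matrix"]; d=(np.array(uv,float)-K[:2,2])/K[0,0]; s=d.copy()
    for _ in range(20): s=d/(1+p["k1"]*(s@s))
    W=p["world_from_camera"]; v=W[:3,:3]@np.array([s[0],-s[1],-1]); return W[:3,3],v
def onz(p,uv,z):
    o,v=ray(p,uv); return o+v*(z-o[2])/v[2]
def rect(a,b,z): return np.array([[sx*a/2,sy*b/2,z] for sx,sy in((1,1),(-1,1),(-1,-1),(1,-1))])
def place(P,x,y,z,yaw):
    return P@R.from_euler('z',yaw).as_matrix().T+[x,y,z]
def draw(img,p,P,col,off,f):
    q=(proj(p,P)-off+0.5)*f-0.5
    cv2.polylines(img,[np.round(q).astype(int)],True,col,1)
circ=lambda r,z:np.array([[r*np.cos(t),r*np.sin(t),z] for t in np.linspace(0,2*np.pi,17)[:-1]+np.pi/16])
def overlay(p,fn,box,f,can=None,hol=None):
    r0,r1,c0,c1=box; im=cv2.resize(np.ascontiguousarray(p["img"][r0:r1,c0:c1,::-1]),None,fx=f,fy=f,interpolation=cv2.INTER_CUBIC)
    off=np.array([c0,r0])
    if can is not None:
        for P,c in((rect(.092,.064,0),(0,255,255)),(rect(.092,.064,.075),(0,255,0)),(rect(.074,.052,.083),(255,255,0)),(circ(.0265,.124),(0,0,255))): draw(im,p,place(P,*can),c,off,f)
    if hol is not None:
        for P,c in((rect(.122,.094,0),(0,255,255)),(rect(.096,.068,.008),(0,255,0)),(rect(.096,.068,.016),(255,0,255))): draw(im,p,place(P,*hol),c,off,f)
    cv2.imwrite(fn,im)
E
python3 - <<'E'
from h import *
t=pickle.load(open("top0.pkl","rb")); s=pickle.load(open("scene0.pkl","rb"))
print("cap top",onz(t,(166,188),.124),"scene",onz(s,(320,231),.11))
print("holder top",onz(t,(240,154.5),.012),"scene",onz(s,(228,238),.015))
for n,q in (("bomb",(115,147)),("mate",(154,142)),("cup",(236,213)),("rc",(296,190)),("jar",(314,136)),("sponge",(371,164))): print(n,onz(t,q,.04).round(3))
E
python3 - <<'E'
from h import *
t=pickle.load(open("top0.pkl","rb"))
for n,b in(("can",(168,212,140,190)),("hol",(130,180,215,265))):
    overlay(t,f"pics/{n}z.png",b,12)
E
```

```text
cap top [0.52748374 0.19266238 0.124     ] scene [0.52886361 0.19238286 0.11      ]
holder top [ 0.6587132  -0.02056076  0.012     ] scene [ 0.66828654 -0.01195516  0.015     ]
bomb [0.672 0.372 0.04 ]
mate [0.689 0.25  0.04 ]
cup [ 0.468 -0.01   0.04 ]
rc [ 0.541 -0.194  0.04 ]
jar [ 0.715 -0.254  0.04 ]
sponge [ 0.627 -0.434  0.04 ]
```

View pics/canz.png

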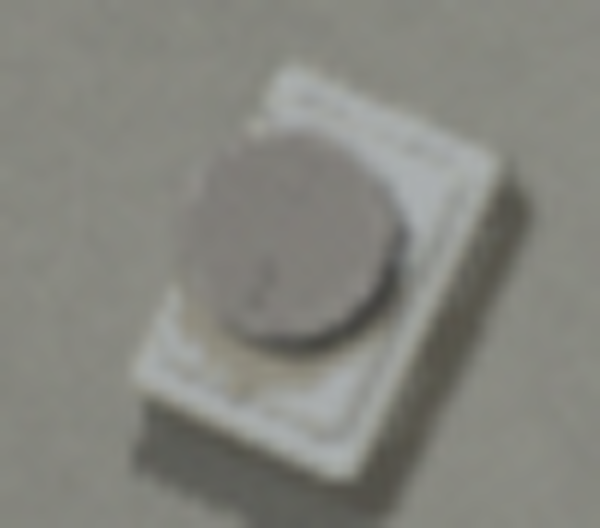

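View pics/holz.png

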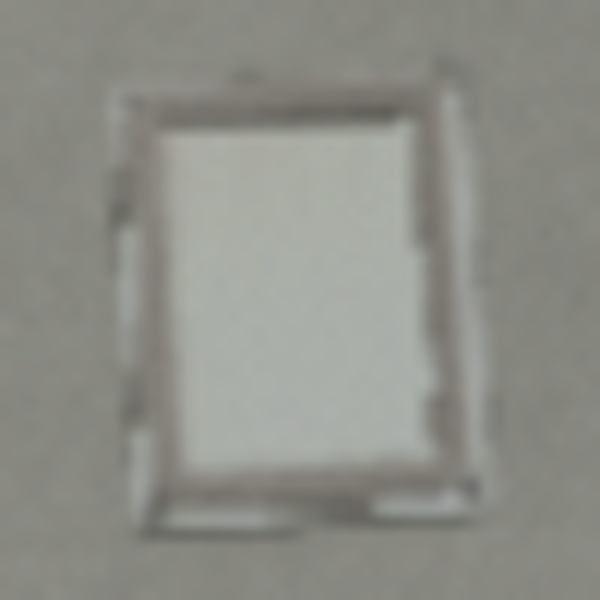

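```bash
cat >> h.py <<'E'
from scipy.optimize import least_squares
def fit(p,px,M,g):
    # M model pts in order-matching px ; yaw ambiguity by initial guess
    r=least_squares(lambda v:(proj(p,place(M,v[0],v[1],0,v[2]))-px).ravel(),g); return r.x,r.fun.reshape(-1,2)
E
python3 - <<'E'
from h import *
t=pickle.load(open("top0.pkl","rb")); s=pickle.load(open("scene0.pkl","rb"))
def best(p,px,M):
    o=None
    for k in range(4):
        x,f=fit(p,px,np.roll(M,k,0),[.6,.1,0]) 
        for y0 in(-2,-1,0,1,2):
            x,f=fit(p,px,np.roll(M,k,0),[.6,.1,y0])
            if o is None or (f**2).sum()<(o[1]**2).sum()-1e-6:o=(x,f)
    return o
px=np.array([(285,65),(500,155),(345,480),(138,378)])/12+[140,168]
for M in(rect(.092,.064,.075),rect(.092,.064,.075)[::-1]):
    x,f=best(t,px,M); print(x,f.round(2).tolist()); 
    if abs(f).max()<2: c=x
px=np.array([(115,95),(460,90),(490,515),(140,530)])/12+[215,130]
for M in(rect(.122,.094,0),rect(.122,.094,0)[::-1]):
    x,f=best(t,px,M); print(x,f.round(2).tolist())
    if abs(f).max()<2: h=x
C=(c[0],c[1],0,c[2]);H=(h[0],h[1],0,h[2])
overlay(t,"pics/f1.png",(130,212,140,265),6,C,H)
overlay(s,"pics/f2.png",(210,290,190,350),5,C,H)
E
```

```text
[ 0.52955999  0.1991098  -0.44061904] [[19.11, 7.84], [-17.68, -8.73], [-18.96, -8.68], [17.3, 9.11]]
[ 0.52924733  0.19892982 -0.40818367] [[-0.31, -1.03], [0.95, -0.07], [0.71, 0.61], [-1.36, 0.45]]
[ 0.6593215  -0.02116287  0.13772086] [[27.55, -2.51], [-30.02, 1.38], [-27.88, 2.61], [30.57, -2.28]]
[ 0.65869305 -0.0210123   0.06053565] [[0.04, -0.05], [0.31, -0.95], [-0.0, 0.39], [-0.33, 0.57]]
```

View pics/f1.png

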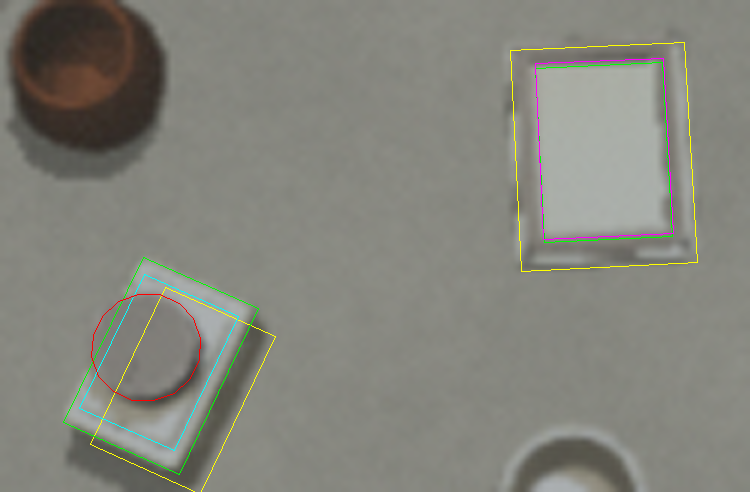

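View pics/f2.png

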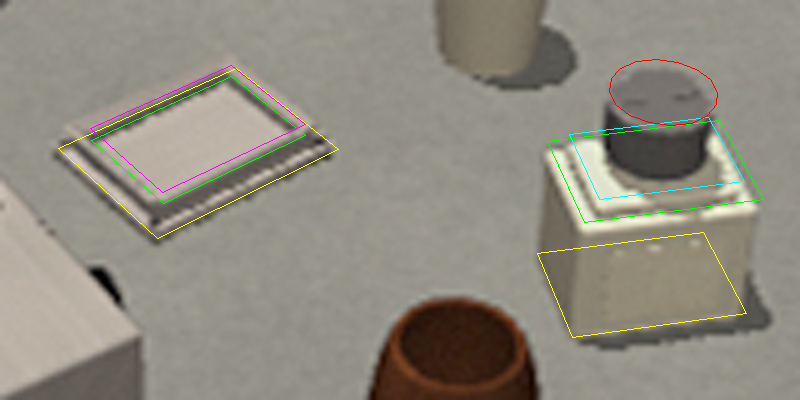

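```bash
python3 - <<'E'
from h import *
from station import ctrl
o=ctrl.get_obs(); Rm=R.from_rotvec(o["tool_rot"]).as_matrix(); print(Rm.round(3))
p=ctrl.get_image("wrist"); cv2.imwrite("pics/w0.png",p["img"][:,:,::-1])
T=np.eye(4);T[:3,:3]=Rm;T[:3,3]=o["tool_pos"]
print((np.linalg.inv(T)@p["world_from_camera"]).round(3), p["camera_matrix"],p["k1"])
E
```

```text
[[ 0.927 -0.     0.375]
 [-0.375 -0.     0.927]
 [ 0.    -1.    -0.   ]]
[[-0.    -0.954 -0.299 -0.076]
 [ 0.001  0.299 -0.954 -0.144]
 [ 1.    -0.001  0.     0.001]
 [ 0.     0.     0.     1.   ]] [[332.03357574   0.         255.8870525 ]
 [  0.         332.03357574 192.74793125]
 [  0.           0.           1.        ]] -0.03227892726400283
```

View pics/w0.png

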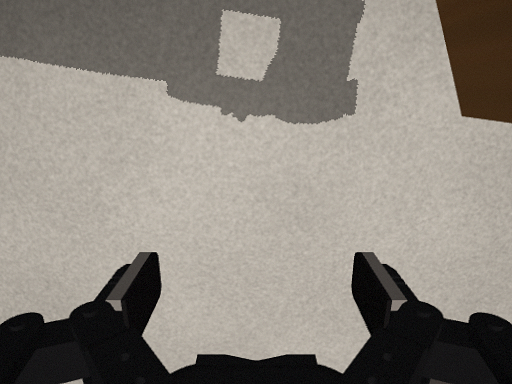

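Request:
arm_command(steps=[[[0.416,0,-0.242],[0,24,0],1],[[0.416,0,-0.242],[0,24,0],1],[[0.416,0,-0.242],[0,24,0],1],[[0.416,0,-0.242],[0,24,0],1],[[0.416,0,-0.242],[0,24,0],1]])

```text
t: 1.65
tool_pos: [0.3886, 0.3801, 0.2315]
tool_rot: [-1.477, 0.627, -0.628]
contact_force: [0.9, -0.6, 0.1]
opening: 0.0853
```

```bash
cat >> h.py <<'E'
def go(o,pos,yawx):
    # tool shift and turn needed for TCP at pos, pointing straight down, tool x at yawx(rad)
    A=R.from_rotvec(o["tool_rot"]).as_matrix()
    c,s=np.cos(yawx),np.sin(yawx); B=np.array([[c,0,-s],[s,0,c],[0,-1,0]])
    return (A.T@(np.array(pos)-o["tool_pos"])).round(4).tolist(), np.degrees(R.from_matrix(A.T@B).as_rotvec()).round(2).tolist()
def yaw(o):
    A=R.from_rotvec(o["tool_rot"]).as_matrix(); return np.arctan2(A[1,0],A[0,0])
E
python3 -c "
from h import *
from station import ctrl
o=ctrl.get_obs();print(o['t'],o['tool_pos'],np.degrees(yaw(o)),go(o,[.529,.199,.23],np.radians(-45.9)))"
```

```text
1.65 [0.38855316 0.38005742 0.23154647] -46.02289114310831 ([0.2278, 0.0016, -0.0247], [-0.04, -0.12, 0.01])
```

Request:
arm_command(steps=[[[0.228,0,-0.025],[0,0,0],1],[[0.228,0,-0.025],[0,0,0],1],[[0.228,0,-0.025],[0,0,0],1],[[0.228,0,-0.025],[0,0,0],1],[[0.228,0,-0.025],[0,0,0],1]])

```text
t: 2.15
tool_pos: [0.5305, 0.1958, 0.2318]
tool_rot: [-1.477, 0.629, -0.631]
contact_force: [0.7, 1.9, 0.1]
opening: 0.0852
```

Request:
arm_command(steps=[[[0,0,0],[0,0,0],1]])

```text
t: 2.25
tool_pos: [0.5323, 0.1928, 0.2318]
tool_rot: [-1.476, 0.632, -0.635]
contact_force: [0.1, 0.9, 0.6]
opening: 0.0853
```

```bash
python3 - <<'E'
from h import *
from station import ctrl
o=ctrl.get_obs();print(o['t'],o['tool_pos'],np.degrees(yaw(o)),go(o,[.529,.199,.23],np.radians(-45.9)))
p=ctrl.get_image("wrist");pickle.dump(p,open("w1.pkl","wb"))
overlay(p,"pics/w1.png",(0,384,0,512),1.5,(.5292,.1989,0,-.408))
print([(b["confidence"],b["position"]) for b in ctrl.boxes_of(p,"cap")[:2]])
E
```

```text
2.25 [0.53234484 0.19278246 0.23176644] -46.4476760876975 ([-0.0068, 0.0018, 0.0019], [-0.05, -0.55, 0.11])
[]
```

View pics/w1.png

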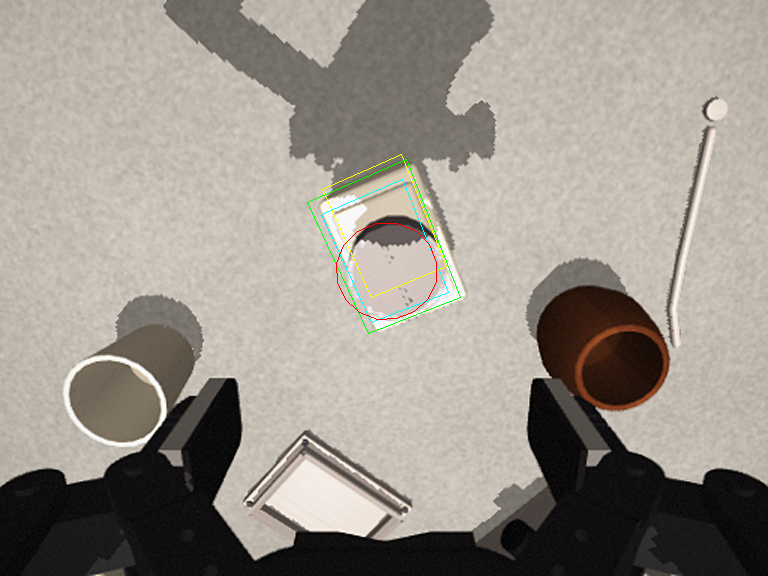

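```bash
python3 - <<'E'
from h import *
p=pickle.load(open("w1.pkl","rb"))
overlay(p,"pics/w1z.png",(95,230,195,325),4.4)
E
```

```text
(no output)
```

View pics/w1z.png

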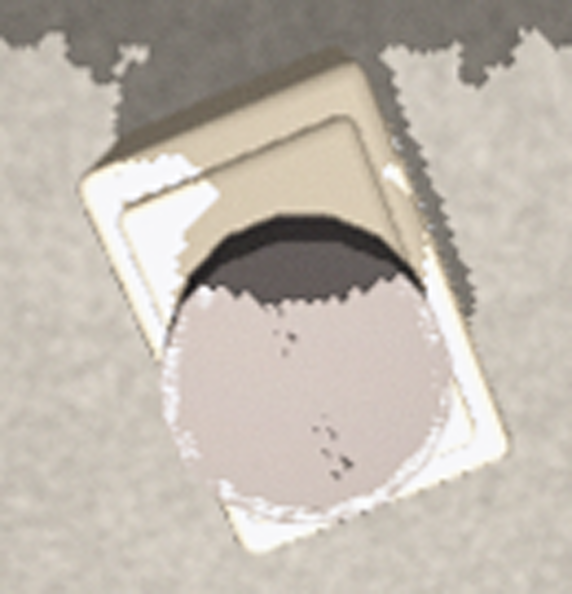

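```bash
python3 - <<'E'
from h import *
p=pickle.load(open("w1.pkl","rb"))
Z=lambda a:(np.array(a,float)+.5)/4.4-.5+[195,95]
px=Z([(76,184),(358,58),(514,452),(243,557)])
print(fit(p,px,rect(.092,.064,.075)[[2,1,0,3]],[.53,.2,-.4]))
print(fit(p,px,rect(.092,.064,.075)[[1,2,3,0]],[.53,.2,-.4]))
print(onz(p,Z((308,375)),.124))
x,f=fit(p,px,rect(.092,.064,.075)[[1,2,3,0]],[.53,.2,-.4])
overlay(p,"pics/w1f.png",(95,230,195,325),4.4,(x[0],x[1],0,x[2]))
E
```

```text
(array([ 0.5334448 ,  0.2020008 , -0.41162985]), array([[-1.56168971, -1.12882376],
       [ 0.34878471, -0.89258288],
       [ 0.68992726,  1.10246685],
       [ 0.59868993,  1.38690992]]))
(array([ 0.53456571,  0.19989604, -0.39810344]), array([[ 62.82846283, -27.0277008 ],
       [-66.67325642,  30.77830051],
       [-60.87369488,  27.56953196],
       [ 61.94411259, -21.11941475]]))
[0.53257095 0.20365038 0.124     ]
```

View pics/w1f.png

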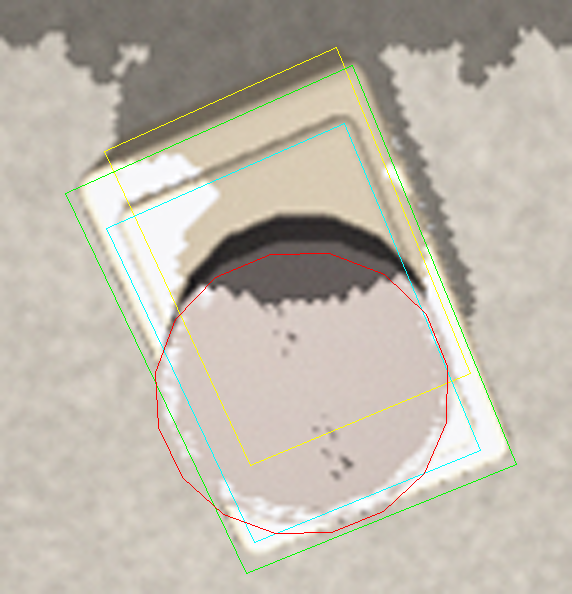

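```bash
python3 - <<'E'
from h import *
from station import ctrl
o=ctrl.get_obs(); print(o['t'],o['tool_pos']); print(go(o,[.655,-.02,.23],np.radians(-46)))
E
```

```text
2.35 [0.53075801 0.1952552  0.23177253]
([0.2414, 0.0018, -0.059], [-0.06, -0.27, 0.03])
```

Request:
arm_command(steps=[[[0.241,0,-0.059],[0,0,0],1],[[0.241,0,-0.059],[0,0,0],1],[[0.241,0,-0.059],[0,0,0],1],[[0.241,0,-0.059],[0,0,0],1],[[0.241,0,-0.059],[0,0,0],1]])

```text
t: 2.85
tool_pos: [0.6552, -0.0195, 0.232]
tool_rot: [-1.476, 0.628, -0.63]
contact_force: [0.0, -0.0, 0.0]
opening: 0.0857
```

Request:
arm_command(steps=[[[0.003,0,0],[0,0,0],1],[[0.003,0,0],[0,0,0],1],[[0.003,0,0],[0,0,0],1]])

```text
t: 3.15
tool_pos: [0.6568, -0.0197, 0.2319]
tool_rot: [-1.476, 0.627, -0.628]
contact_force: [0.3, 0.2, 1.3]
opening: 0.0855
```

```bash
python3 - <<'E'
from h import *
from station import ctrl
o=ctrl.get_obs(); print(o['t'],o['tool_pos'],np.degrees(yaw(o)))
p=ctrl.get_image("wrist");pickle.dump(p,open("w2.pkl","wb"))
cv2.imwrite("pics/w2.png",p["img"][:,:,::-1])
overlay(p,"pics/w2z.png",(100,270,170,350),3.5)
print(go(ctrl.get_obs(),[.532,.202,.18],np.radians(-46)))
E
```

```text
3.15 [ 0.65676451 -0.01968979  0.23190721] -46.02563154534091
([-0.246, 0.0522, 0.0641], [-0.1, -0.0, -0.01])
```

View pics/w2.png

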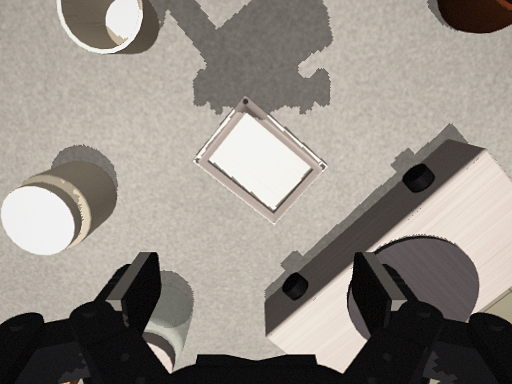

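View pics/w2z.png

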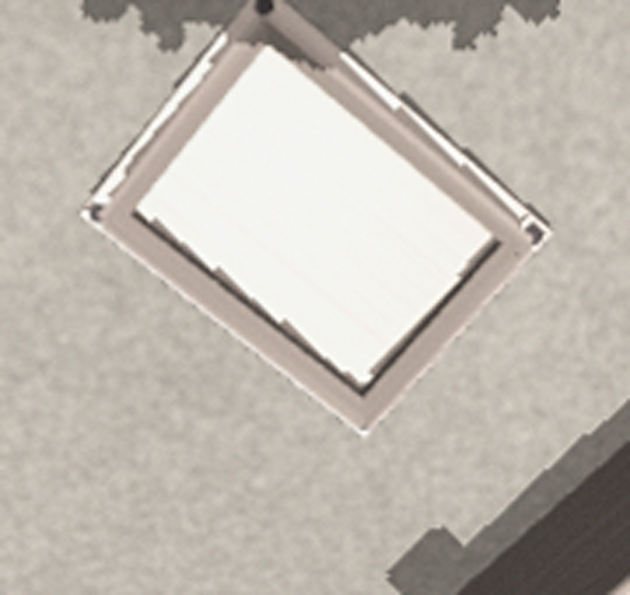

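```bash
python3 - <<'E'
from h import *
p=pickle.load(open("w2.pkl","rb"))
Z=lambda a:(np.array(a,float)+.5)/3.5-.5+[170,100]
def best(px,M):
    o=None
    for Mm in(M,M[::-1]):
      for k in range(4):
        x,f=fit(p,px,np.roll(Mm,k,0),[.66,-.02,.06])
        if o is None or (f**2).sum()<(o[1]**2).sum()-1e-6:o=(x,f)
    return o
a=best(Z([(133,212),(364,394),(500,240),(266,46)]),rect(.096,.068,.016)); print("pocket",a[0],a[1].round(1).tolist())
b=best(Z([(82,214),(364,434),(550,232),(262,-7)]),rect(.122,.094,.0)); print("foot",b[0],b[1].round(1).tolist())
x=a[0]
for nm,q in(("a",a[0]),("b",b[0])):
    overlay(p,f"pics/w2{nm}.png",(95,230,170,350),3.5,None,(q[0],q[1],0,q[2]))
E
```

```text
pocket [ 0.66355528 -0.01833122 -3.06161157] [[-0.6, 0.6], [-0.2, 0.4], [0.6, 0.0], [0.2, -0.8]]
foot [ 0.66540934 -0.02036409 -3.06545727] [[0.2, 0.8], [0.0, 0.5], [-0.4, 0.2], [0.1, -1.3]]
```

View pics/w2a.png

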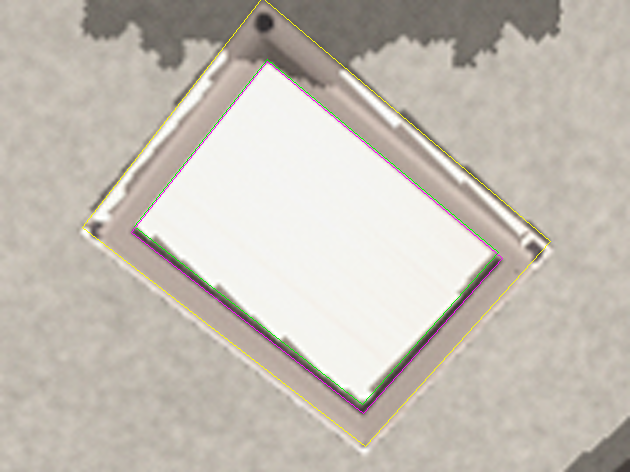

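```bash
python3 -c "
from h import *
p=pickle.load(open('w1.pkl','rb'))
overlay(p,'pics/w1g.png',(95,230,195,325),4.4,(.5334,.2020,0,-.4116))"
```

```text
(no output)
```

View pics/w1g.png

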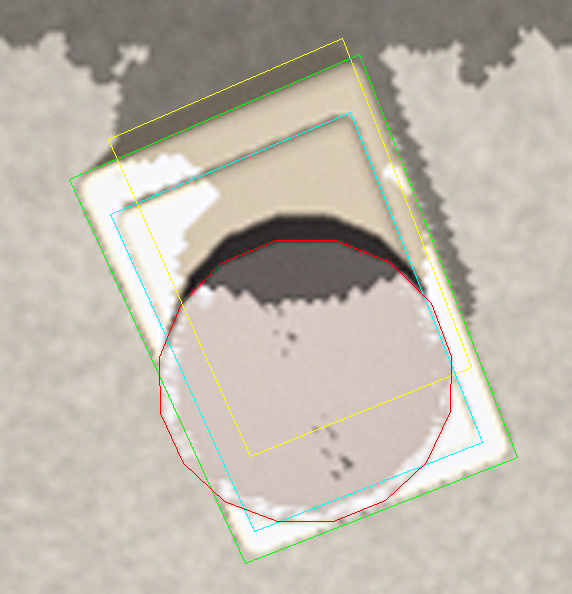

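Request:
arm_command(steps=[[[-0.246,0.04,0.065],[0,0,0],1],[[-0.246,0.04,0.065],[0,0,0],1],[[-0.246,0.04,0.065],[0,0,0],1],[[-0.246,0.04,0.065],[0,0,0],1],[[-0.246,0.04,0.065],[0,0,0],1]])

```text
t: 3.7
tool_pos: [0.5349, 0.1972, 0.1938]
tool_rot: [-1.476, 0.625, -0.626]
contact_force: [0.6, 0.4, 0.7]
opening: 0.0854
```

```bash
python3 - <<'E'
from h import *
from station import ctrl
o=ctrl.get_obs(); print(o['t'],o['tool_pos'],np.degrees(yaw(o)),np.linalg.norm(o['dq']))
print(go(o,[.533,.203,.18],np.radians(-46)))
E
```

```text
3.7 [0.53489813 0.1971801  0.19377251] -45.88306036126322 1.21437713975061
([-0.0055, 0.0138, 0.0027], [-0.15, 0.12, -0.0])
```

Request:
arm_command(steps=[[[-0.0055,0.014,0.003],[0,0,0],1],[[-0.0055,0.014,0.003],[0,0,0],1],[[-0.0055,0.014,0.003],[0,0,0],1]])

```text
t: 4.0
tool_pos: [0.5329, 0.2033, 0.1797]
tool_rot: [-1.477, 0.624, -0.626]
contact_force: [-0.0, 0.2, -0.8]
opening: 0.0854
```

```bash
python3 - <<'E'
from h import *
from station import ctrl
o=ctrl.get_obs(); print(o['t'],o['tool_pos'],np.degrees(yaw(o)),np.linalg.norm(o['dq']))
p=ctrl.get_image("wrist");pickle.dump(p,open("w3.pkl","wb"))
overlay(p,"pics/w3.png",(60,384,100,412),2,(.5334,.2020,0,-.4116))
print(go(o,[.533,.203,.093],np.radians(-46)))
E
```

```text
4.0 [0.53294463 0.20327967 0.17967006] -45.821247275144856 0.04152655747609214
([0.0002, 0.0867, -0.0003], [-0.11, 0.18, 0.02])
```

View pics/w3.png

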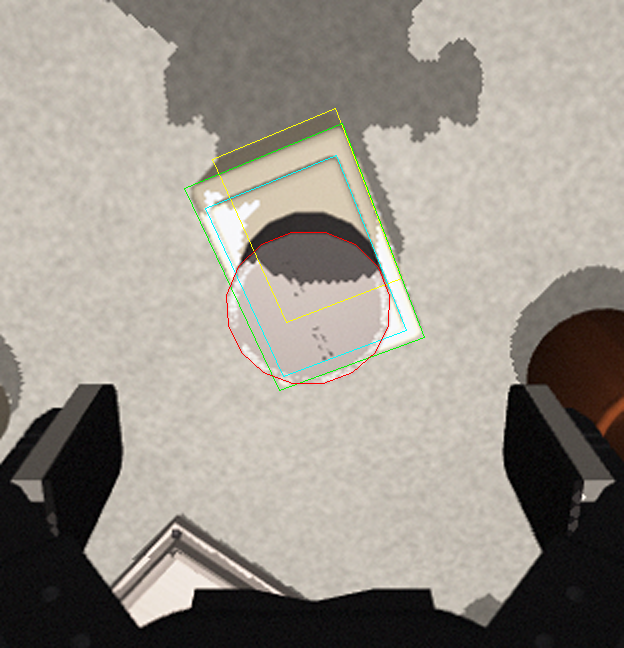

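Request:
arm_command(steps=[[[0,0.045,0],[0,0,0],1],[[0,0.087,0],[0,0,0],1],[[0,0.087,0],[0,0,0],1],[[0,0.087,0],[0,0,0],1]])

```text
t: 4.45
tool_pos: [0.5345, 0.2019, 0.0936]
tool_rot: [-1.476, 0.626, -0.628]
contact_force: [0.9, 0.3, 0.5]
opening: 0.0853
```

Request:
arm_command(steps=[[[0,0,0],[0,0,0],0.5],[[0,0,0],[0,0,0],0.5],[[0,0,0],[0,0,0],0.5],[[0,0,0],[0,0,0],0.5]], force=30)

```text
t: 4.85
tool_pos: [0.5361, 0.2018, 0.0962]
tool_rot: [-1.475, 0.623, -0.631]
contact_force: [-0.0, -2.2, 5.9]
opening: 0.0514
```

```bash
python3 - <<'E'
from h import *
from station import ctrl
o=ctrl.get_obs(); print(o['t'],o['tool_pos'],o['opening'],np.degrees(yaw(o)),o['contact_force'],o['wrist_torque'])
E
```

```text
4.85 [0.53611334 0.20178749 0.09616249] 0.05142819090995335 -45.98629476450809 [-0.04812229 -2.24430953  5.86952248] [-0.4100146   0.04578284 -0.03114462]
```

```bash
python3 - <<'E'
from h import *
from station import ctrl
p=ctrl.get_image("scene");overlay(p,"pics/s4.png",(180,290,270,390),6)
p=ctrl.get_image("wrist");overlay(p,"pics/w4.png",(130,384,100,412),2)
E
```

```text
(no output)
```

View pics/s4.png

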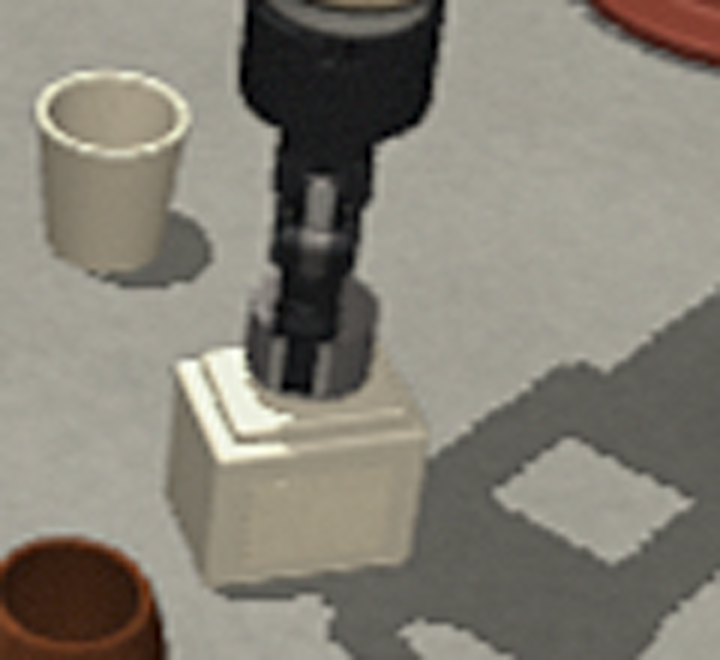

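View pics/w4.png

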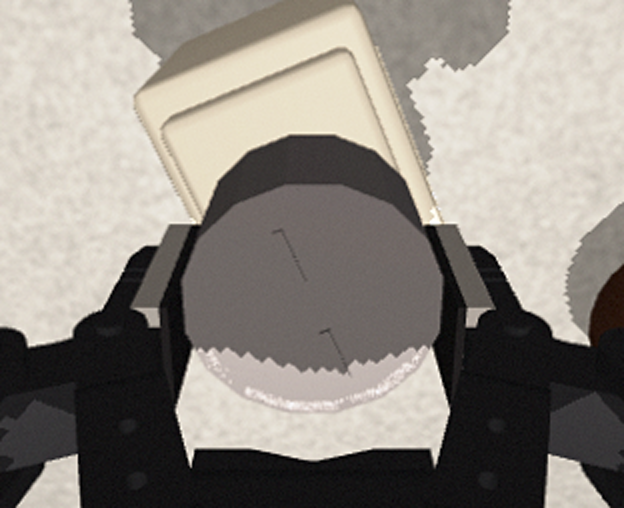

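```bash
python3 - <<'E'
from h import *
from station import ctrl
o=ctrl.get_obs(); print(o['t'],o['tool_pos'],o['contact_force'])
p=ctrl.get_image("wrist");pickle.dump(p,open("w5.pkl","wb"))
for z in(.118,.121,.124):
    P=onz(p,((312.5)/2+99.5,298.5/2+129.5),z); A=R.from_rotvec(o["tool_rot"]).as_matrix(); print(P,A.T@(P-o["tool_pos"]))
Z=lambda a:(np.array(a,float)+.5)/2-.5+[100,130]
c=(o["tool_pos"][0],o["tool_pos"][1],0,-.41)
overlay(p,"pics/w5.png",(130,384,100,412),2,c)
E
```

```text
4.95 [0.53606824 0.20174435 0.0959413 ] [-0.07481921 -3.15373842  5.04489793]
[0.53624807 0.20243012 0.118     ] [-0.00029226 -0.02205664  0.00071262]
[0.53492921 0.20377745 0.121     ] [-0.00216726 -0.02506314  0.00071487]
[0.53361036 0.20512478 0.124     ] [-0.00404225 -0.02806964  0.00071712]
```

View pics/w5.png

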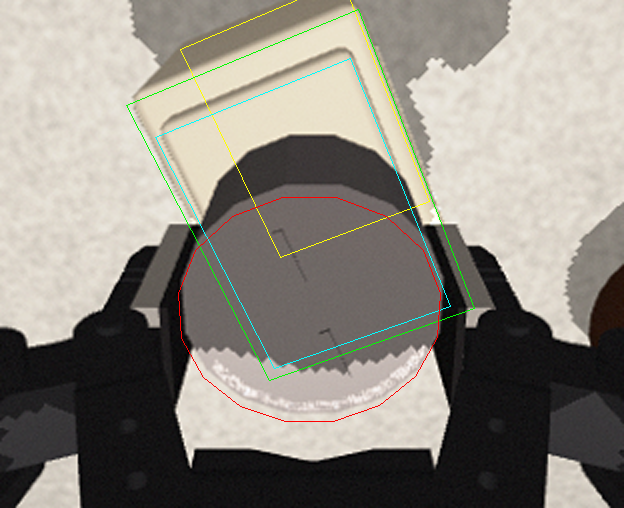

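Request:
arm_command(steps=[[[0,0,0],[0,0,0],0.3],[[0,0,0],[0,0,0],0.3],[[0,-0.03,0],[0,0,0],0.3],[[0,-0.055,0],[0,0,0],0.3],[[0,-0.055,0],[0,0,0],0.3]], force=60)

```text
t: 5.5
tool_pos: [0.5377, 0.2025, 0.154]
tool_rot: [-1.471, 0.618, -0.634]
contact_force: [-0.5, -0.8, -2.6]
opening: 0.0512
```

```bash
python3 - <<'E'
from h import *
from station import ctrl
o=ctrl.get_obs(); print(o['t'],o['tool_pos'],o['opening'],np.degrees(yaw(o)),o['contact_force'],o['wrist_torque'])
p=ctrl.get_image("scene");overlay(p,"pics/s6.png",(160,290,270,390),5)
o=ctrl.get_obs();print(o['tool_pos'],go(o,[.667,-.020,.15],np.radians(-18)))
E
```

```text
5.5 [0.53767422 0.20250296 0.15401953] 0.05124710510293942 -45.97462274144082 [-0.53906209 -0.84149476 -2.64282437] [ 0.00743141 -0.10551647  0.07015166]
[0.53641626 0.20211597 0.15167393] ([0.2505, 0.0024, -0.0605], [-0.35, -27.97, 0.36])
```

View pics/s6.png

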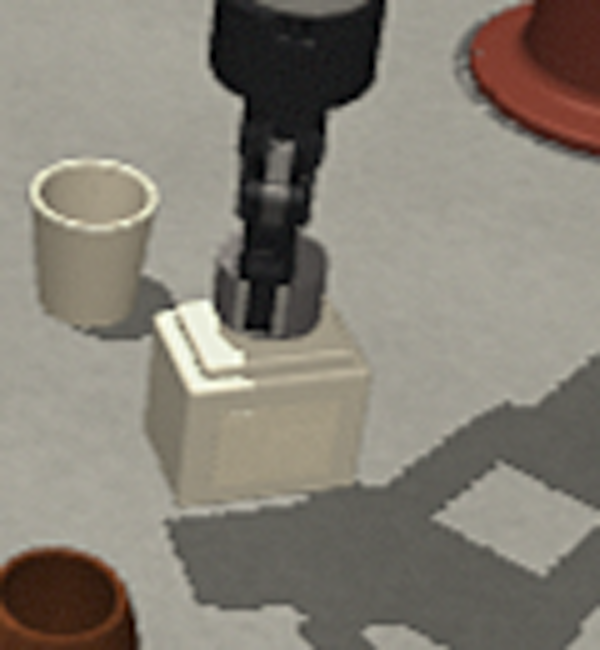

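Request:
arm_command(steps=[[[0.025,0,-0.006],[0,-3,0],0.3],[[0.06,0,-0.014],[0,-7,0],0.3],[[0.095,0,-0.023],[0,-11,0],0.3],[[0.13,0,-0.032],[0,-15,0],0.3],[[0.165,0,-0.04],[0,-19,0],0.3]])

```text
t: 6.05
tool_pos: [0.6211, 0.0546, 0.1485]
tool_rot: [-1.536, 0.364, -0.369]
contact_force: [-0.4, -0.3, -2.5]
opening: 0.0508
```

```bash
python3 - <<'E'
from h import *
from station import ctrl
o=ctrl.get_obs(); print(o['t'],o['tool_pos'],go(o,[.667,-.020,.15],np.radians(-18)))
E
```

```text
6.05 [0.62107463 0.05462644 0.14847914] ([0.0746, -0.0015, -0.0459], [-0.2, -8.8, 0.13])
```

Request:
arm_command(steps=[[[0.03,-0.001,-0.018],[0,-4,0],0.3],[[0.055,-0.001,-0.034],[0,-7,0],0.3],[[0.0745,-0.001,-0.046],[0,-8.8,0],0.3],[[0.0745,-0.001,-0.046],[0,-8.8,0],0.3],[[0.0745,-0.001,-0.046],[0,-8.8,0],0.3]])

```text
t: 6.55
tool_pos: [0.6653, -0.0199, 0.1462]
tool_rot: [-1.553, 0.249, -0.246]
contact_force: [-0.6, 0.2, -4.0]
opening: 0.0514
```

```bash
python3 - <<'E'
from h import *
from station import ctrl
o=ctrl.get_obs(); print(o['t'],o['tool_pos'],np.degrees(yaw(o)),go(o,[.667,-.020,.12],np.radians(-18)))
for n,b,f in(("wrist",(130,384,100,412),2),("top",(120,190,205,275),8),("scene",(170,260,170,290),6)):
    p=ctrl.get_image(n);pickle.dump(p,open(f"{n}7.pkl","wb"));overlay(p,f"pics/{n}7.png",b,f)
o=ctrl.get_obs(); print(o['t'],o['tool_pos'],np.degrees(yaw(o)),go(o,[.667,-.020,.12],np.radians(-18)))
E
```

```text
6.55 [ 0.66530881 -0.01990823  0.14617307] -18.07025971019128 ([0.0017, 0.0262, 0.0004], [-0.18, -0.07, -0.14])
6.7 [ 0.66573132 -0.01892137  0.14793501] -17.951503030964364 ([0.0015, 0.0279, -0.0007], [-0.19, 0.05, 0.01])
```

View pics/wrist7.png

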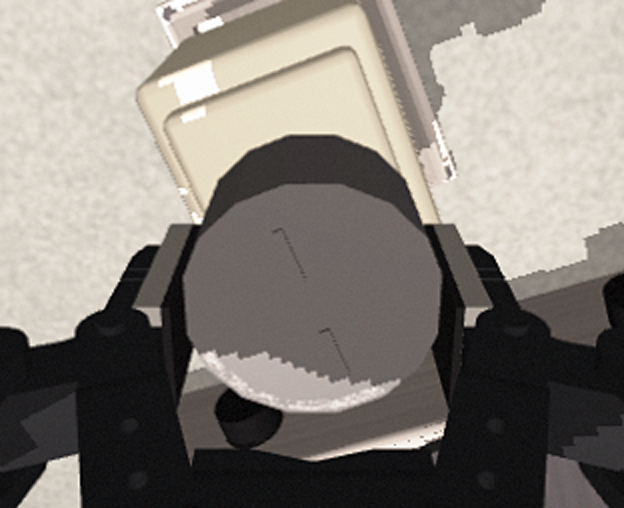

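View pics/top7.png

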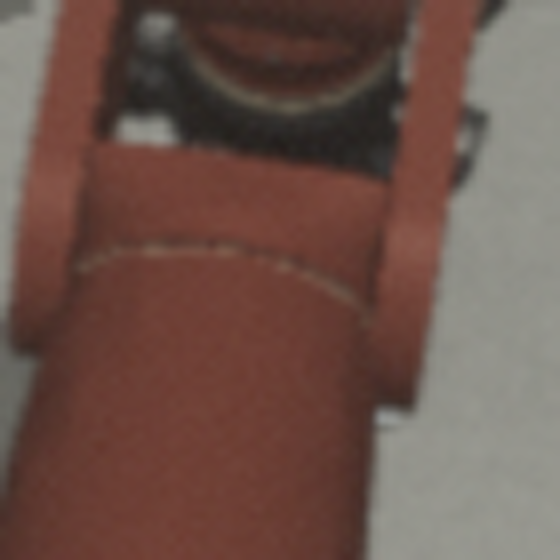

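View pics/scene7.png

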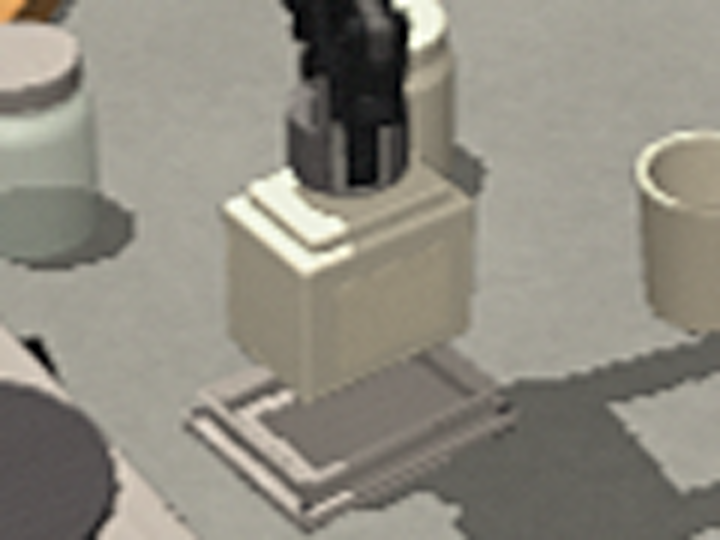

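Request:
arm_command(steps=[[[0.0015,0.012,-0.0007],[-0.2,0,0],0.3],[[0.0015,0.022,-0.0007],[-0.2,0,0],0.3],[[0.0015,0.022,-0.0007],[-0.2,0,0],0.3],[[0.0015,0.022,-0.0007],[-0.2,0,0],0.3]])

```text
t: 7.1
tool_pos: [0.6663, -0.0197, 0.1248]
tool_rot: [-1.557, 0.247, -0.244]
contact_force: [0.6, -0.3, -2.7]
opening: 0.0509
```

```bash
python3 - <<'E'
from h import *
from station import ctrl
o=ctrl.get_obs(); print(o['t'],o['tool_pos'],np.degrees(yaw(o)),go(o,[.667,-.020,.12],np.radians(-18)))
H=(.664,-.019,0,.078)
c=np.array([.6670,-.020])
for n,b,f in(("wrist",(130,384,100,412),2),("scene",(170,260,170,290),6)):
    p=ctrl.get_image(n);pickle.dump(p,open(f"{n}8.pkl","wb"));overlay(p,f"pics/{n}8.png",b,f,None,H)
E
```

```text
7.1 [ 0.66629991 -0.01967004  0.12477562] -17.939453380426187 ([0.0008, 0.0048, -0.0001], [0.03, 0.06, -0.1])
```

View pics/wrist8.png

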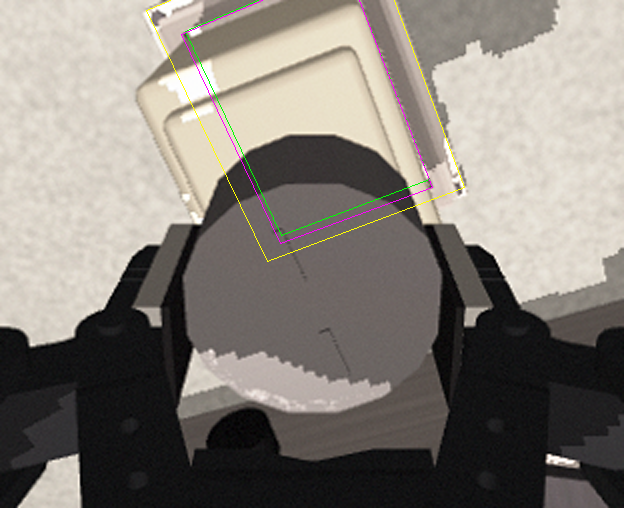

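View pics/scene8.png

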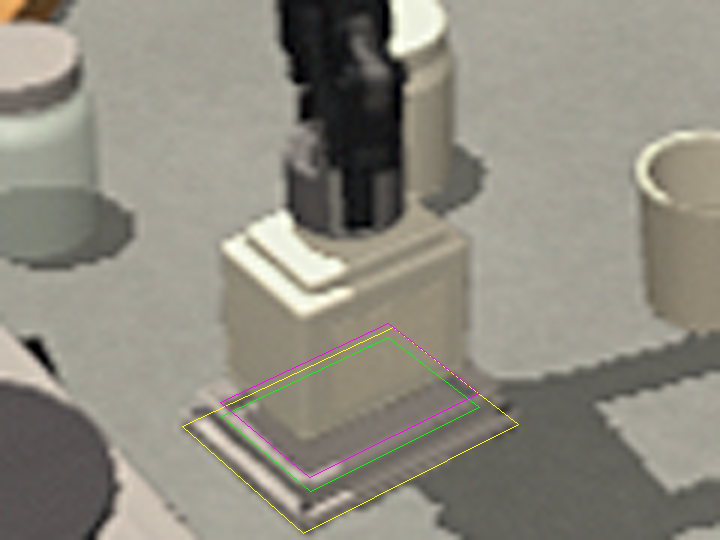

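```bash
python3 - <<'E'
from h import *
H=(.664,-.019,0,.078)
C=(.6635,-.0188,.0288,.078)
p=pickle.load(open("wrist8.pkl","rb"));overlay(p,"pics/wrist8c.png",(130,384,100,412),2,C)
p=pickle.load(open("scene8.pkl","rb"));overlay(p,"pics/scene8c.png",(170,260,170,290),6,C)
s=pickle.load(open("scene0.pkl","rb"));overlay(s,"pics/scene0h.png",(210,260,185,285),7,None,H)
E
```

```text
(no output)
```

View pics/wrist8c.png

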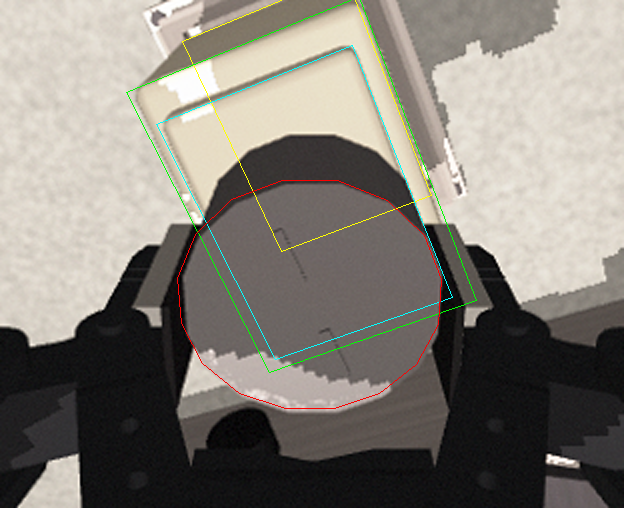

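View pics/scene8c.png

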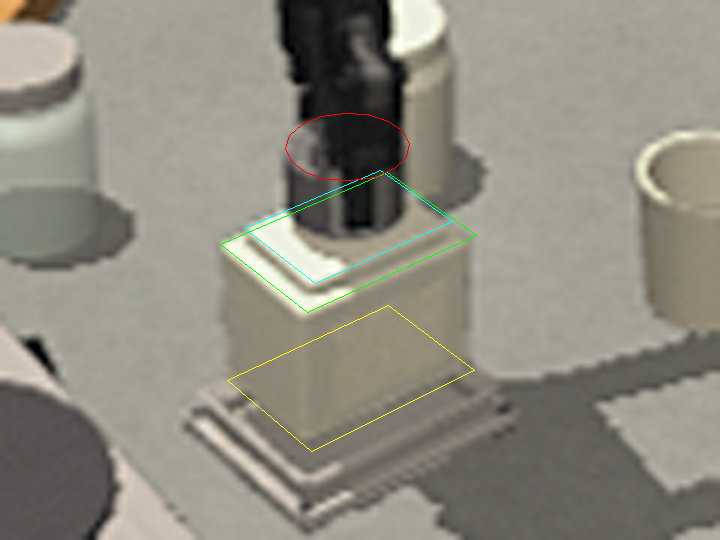

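View pics/scene0h.png

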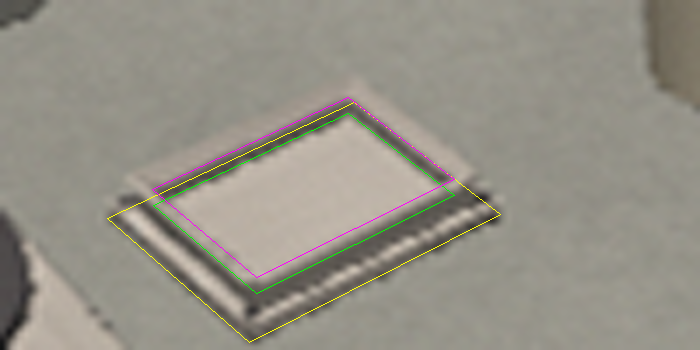

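Request:
arm_command(steps=[[[0.0005,0.006,0],[0,0,0],0.3],[[0.0005,0.012,0],[0,0,0],0.3],[[0.0005,0.014,0],[0,0,0],0.3],[[0.0005,0.014,0],[0,0,0],0.3]])

```text
t: 7.6
tool_pos: [0.6672, -0.02, 0.1113]
tool_rot: [-1.557, 0.246, -0.245]
contact_force: [-0.5, -0.1, -3.1]
opening: 0.0507
```

```bash
python3 - <<'E'
from h import *
from station import ctrl
o=ctrl.get_obs(); print(o['t'],o['tool_pos'],np.degrees(yaw(o)),o['contact_force'],o['wrist_torque'],go(o,[.667,-.020,.106],np.radians(-18)))
p=ctrl.get_image("scene");overlay(p,f"pics/s9.png",(170,260,170,290),6)
E
```

```text
7.6 [ 0.66718291 -0.01997406  0.11134764] -17.950432698716632 [-0.52095095 -0.10695229 -3.12087656] [ 0.06108525 -0.02368199  0.03233799] ([-0.0002, 0.0053, -0.0001], [0.01, 0.05, -0.04])
```

View pics/s9.png

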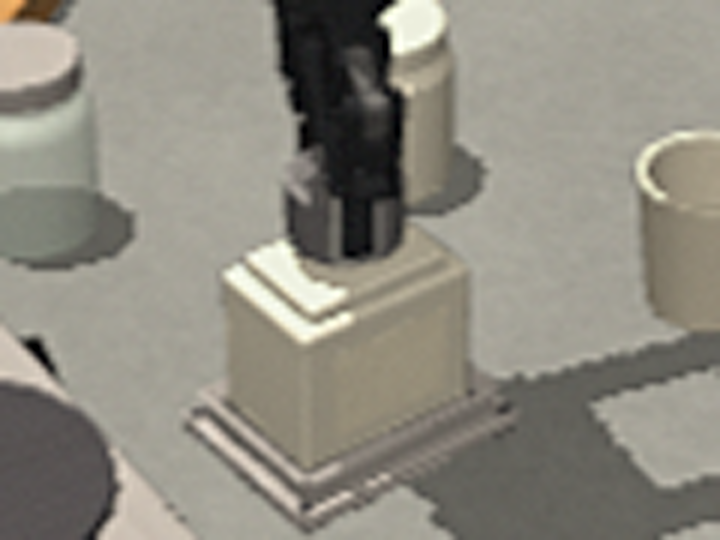

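No contact yet; go on in small steps.

Request:
arm_command(steps=[[[0,0.003,0],[0,0,0],0.3],[[0,0.006,0],[0,0,0],0.3],[[0,0.007,0],[0,0,0],0.3],[[0,0.007,0],[0,0,0],0.3]])

```text
t: 8.05
tool_pos: [0.6674, -0.0202, 0.1049]
tool_rot: [-1.557, 0.246, -0.246]
contact_force: [-1.0, -1.3, -2.4]
opening: 0.0506
```

```bash
python3 - <<'E'
from h import *
from station import ctrl
o=ctrl.get_obs(); print(o['t'],o['tool_pos'],np.degrees(yaw(o)),o['contact_force'],o['wrist_torque'],go(o,[.667,-.020,.106],np.radians(-18)))
p=ctrl.get_image("scene");overlay(p,f"pics/s10.png",(170,260,170,290),6)
p=ctrl.get_image("wrist");overlay(p,f"pics/w10.png",(100,384,100,412),2)
E
```

```text
8.05 [ 0.66743077 -0.0202104   0.10486368] -17.953026169556722 [-1.04194959 -1.26259028 -2.41033646] [-0.07657103  0.07343683 -0.01772469] ([-0.0005, -0.0011, 0.0001], [0.02, 0.05, -0.0])
```

View pics/s10.png

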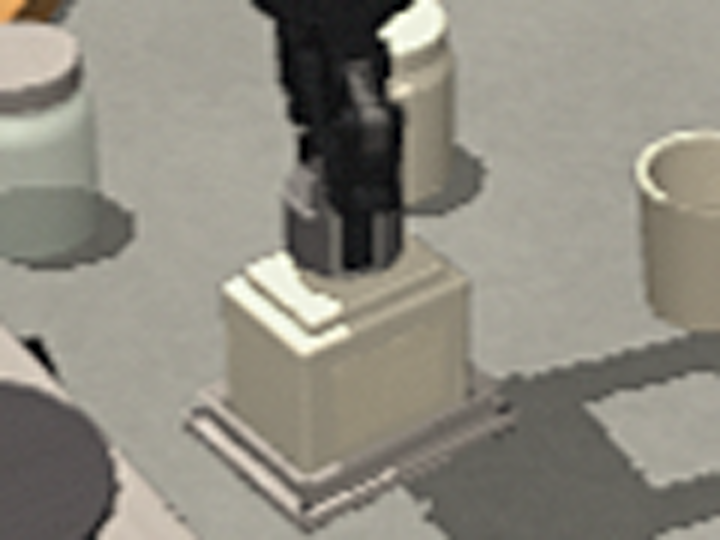

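View pics/w10.png

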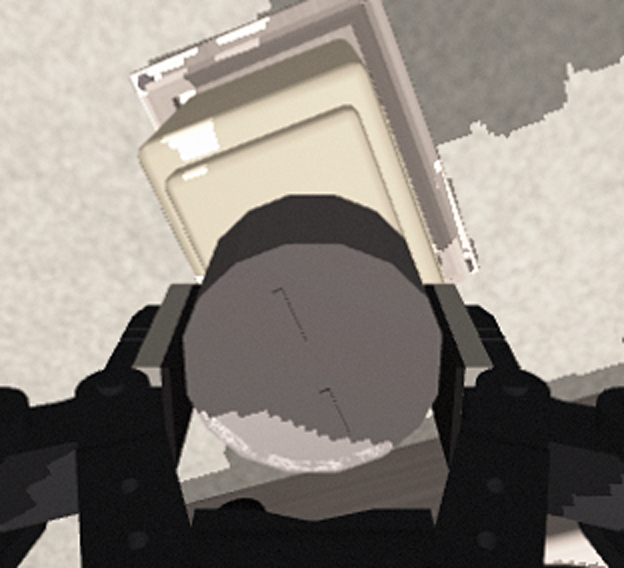

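Request:
arm_command(steps=[[[0,0.001,0],[0,0,0],0.3],[[0,0.002,0],[0,0,0],0.3],[[0,0.003,0],[0,0,0],0.3],[[0,0.003,0],[0,0,0],0.3]])

```text
t: 8.55
tool_pos: [0.668, -0.0207, 0.1035]
tool_rot: [-1.558, 0.245, -0.247]
contact_force: [-3.7, -2.0, 5.0]
opening: 0.0509
```

```bash
python3 - <<'E'
from h import *
from station import ctrl
o=ctrl.get_obs(); print(o['t'],o['tool_pos'],np.degrees(yaw(o)),o['contact_force'],o['wrist_torque'],o['opening'],o['q'][5])
p=ctrl.get_image("wrist")
o=ctrl.get_obs(); print(o['t'],o['tool_pos'],np.degrees(yaw(o)),o['contact_force'],o['wrist_torque'])
E
```

```text
8.55 [ 0.66803398 -0.02068168  0.10349773] -17.95472004870144 [-3.74782365 -2.04822478  5.048669  ] [-0.23749673  0.58004925  0.07721126] 0.050928411755504534 -1.3988216058174876
8.6 [ 0.66804967 -0.02069952  0.10357276] -17.958215362992053 [-3.08365815 -1.97800932  5.25218319] [-0.22958926  0.51857727  0.03669776]
```

Request:
arm_command(steps=[[[-0.001,0,-0.001],[0,0,0],0.3],[[-0.002,0,-0.0015],[0,0,0],0.3],[[-0.002,0.001,-0.0015],[0,0,0],0.3],[[-0.002,0.001,-0.0015],[0,0,0],0.3]])

```text
t: 9.0
tool_pos: [0.667, -0.0213, 0.104]
tool_rot: [-1.557, 0.242, -0.25]
contact_force: [2.4, 1.0, 5.4]
opening: 0.0505
```

```bash
python3 - <<'E'
from h import *
from station import ctrl
o=ctrl.get_obs(); print(o['t'],o['tool_pos'],np.degrees(yaw(o)),o['contact_force'],o['wrist_torque'],o['opening'],o['q'][5])
p=ctrl.get_image("scene");overlay(p,f"pics/s11.png",(170,260,170,290),6)
E
```

```text
9.0 [ 0.66701793 -0.02133041  0.10401278] -17.955410734864365 [2.35561015 0.95321176 5.40264204] [ 0.25226916 -0.24293441  0.0281982 ] 0.05054477729000187 -1.400481200657973
```

View pics/s11.png

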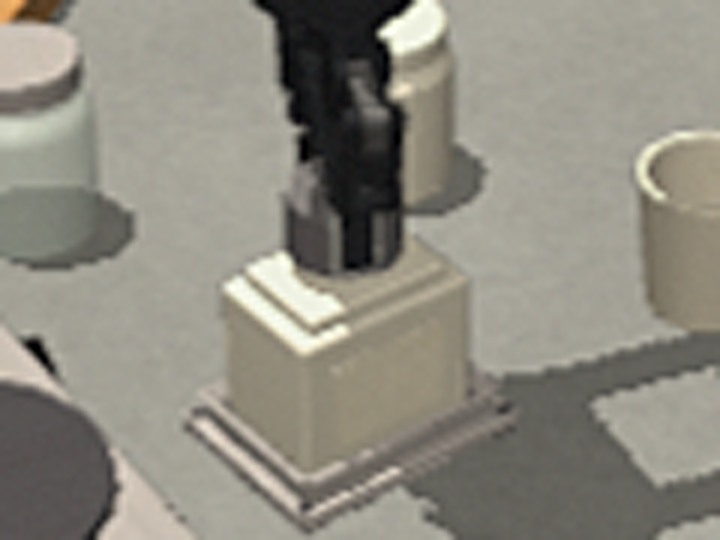

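Request:
arm_command(steps=[[[0,0,0],[0,0,0],1],[[0,0,0],[0,0,0],1],[[0,0,0],[0,0,0],1],[[0,-0.04,0],[0,0,0],1],[[0,-0.084,0],[0,0,0],1]])

```text
t: 9.55
tool_pos: [0.6643, -0.021, 0.185]
tool_rot: [-1.557, 0.248, -0.244]
contact_force: [0.4, 0.3, 0.4]
opening: 0.0857
```

Request:
arm_command(steps=[[[0,-0.001,0],[0,0,0],1],[[0,-0.001,0],[0,0,0],1],[[0,-0.001,0],[0,0,0],1]])

```text
t: 9.85
tool_pos: [0.6634, -0.0209, 0.1842]
tool_rot: [-1.557, 0.25, -0.242]
contact_force: [0.1, -0.1, -0.3]
opening: 0.0853
```

```bash
python3 - <<'E'
from h import *
from station import ctrl
o=ctrl.get_obs(); print(o['t'],o['tool_pos'],np.degrees(yaw(o)),o['contact_force'],o['opening'])
H=(.664,-.019,0,.078);C=(.664,-.019,.008,.078)
p=ctrl.get_image("scene");overlay(p,f"pics/s12.png",(170,260,170,290),6)
p=ctrl.get_image("wrist");pickle.dump(p,open("w12.pkl","wb"));overlay(p,f"pics/w12.png",(70,384,100,412),2,C,None)
overlay(p,f"pics/w12n.png",(70,270,160,360),3.8)
E
```

```text
9.85 [ 0.66340949 -0.02092028  0.18423743] -17.963076970451922 [ 0.05294434 -0.08961536 -0.26947538] 0.0853091090718048
```

View pics/s12.png

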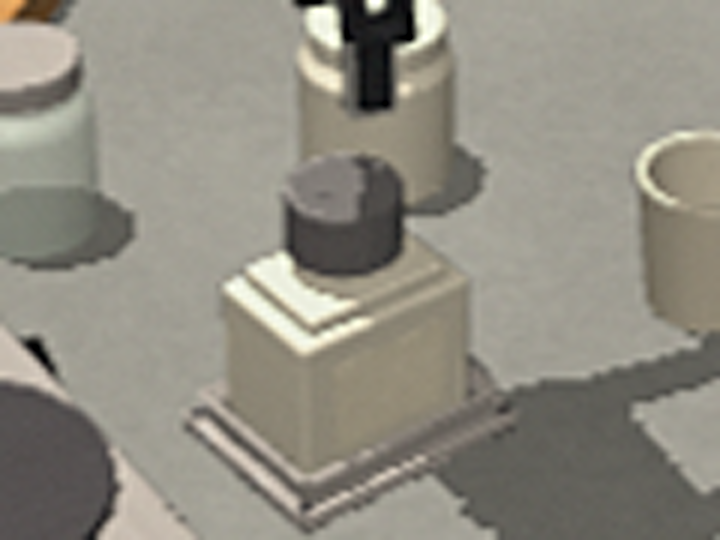

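View pics/w12.png

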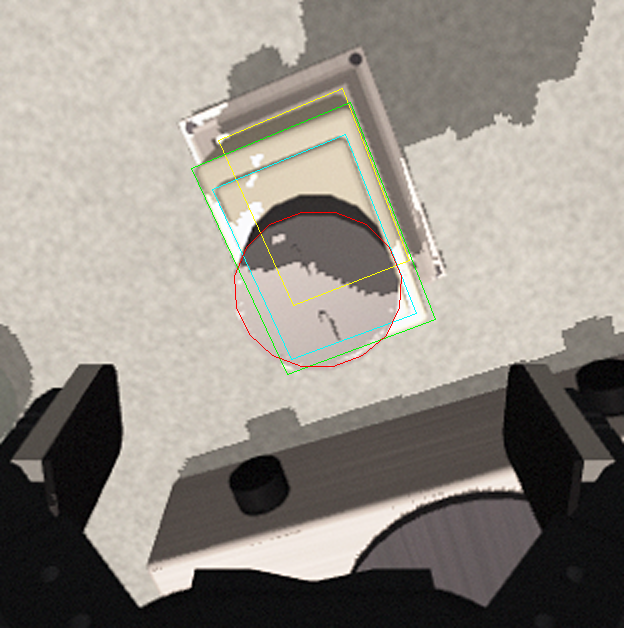

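View pics/w12n.png

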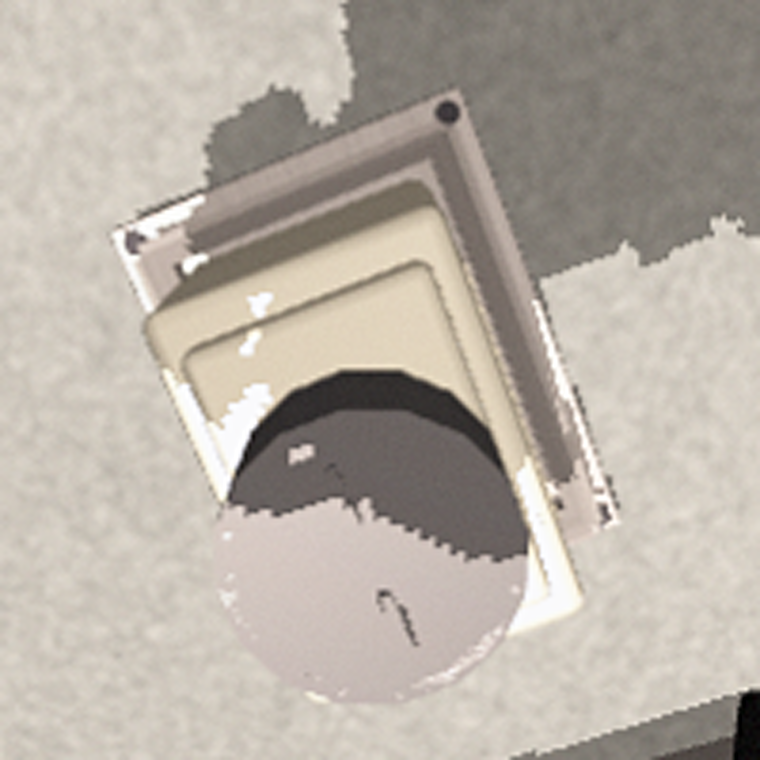

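```bash
python3 - <<'E'
from h import *
from station import ctrl
o=ctrl.get_obs(); print(go(o,[.664,-.019,.105],np.radians(-18)))
E
```

```text
([0.0006, 0.0787, 0.0022], [0.1, 0.04, -0.35])
```

Request:
arm_command(steps=[[[0.0006,0.03,0.002],[0,0,-0.35],1],[[0.0006,0.065,0.002],[0,0,-0.35],1],[[0.0006,0.078,0.002],[0,0,-0.35],1],[[0.0006,0.078,0.002],[0,0,-0.35],1]])

```text
t: 10.35
tool_pos: [0.6613, -0.0188, 0.1014]
tool_rot: [-1.559, 0.252, -0.24]
contact_force: [-1.0, -1.2, -1.1]
opening: 0.0853
```

```bash
python3 - <<'E'
from h import *
from station import ctrl
o=ctrl.get_obs(); print(o['t'],o['tool_pos'],o['contact_force'],go(o,[.664,-.019,.105],np.radians(-18)))
E
```

```text
10.35 [ 0.66125113 -0.01878024  0.10136992] [-1.01004174 -1.1616393  -1.06023646] ([0.0027, -0.0037, 0.0006], [0.17, 0.04, -0.43])
```

Request:
arm_command(steps=[[[0.0027,-0.0037,0.0006],[0,0,-0.4],1],[[0.0027,-0.0037,0.0006],[0,0,-0.4],1]])

```text
t: 10.55
tool_pos: [0.6655, -0.0193, 0.1073]
tool_rot: [-1.56, 0.244, -0.248]
contact_force: [0.5, -0.1, -0.1]
opening: 0.0853
```

Request:
arm_command(steps=[[[0,0,0],[0,0,0],0.3],[[0,0,0],[0,0,0],0.3],[[0,0,0],[0,0,0],0.3],[[0,0,0],[0,0,0],0.3],[[0,0,0],[0,0,0],0.3]], force=60)

```text
t: 11.05
tool_pos: [0.6663, -0.0199, 0.1088]
tool_rot: [-1.56, 0.242, -0.25]
contact_force: [0.6, -2.0, 5.3]
opening: 0.0508
```

```bash
python3 - <<'E'
from h import *
from station import ctrl
o=ctrl.get_obs(); print(o['t'],o['tool_pos'],np.degrees(yaw(o)),o['opening'],o['contact_force'],o['wrist_torque'],go(o,[.664,-.019,.105],np.radians(-18)))
p=ctrl.get_image("wrist");overlay(p,f"pics/w13.png",(70,384,100,412),2)
p=ctrl.get_image("scene");overlay(p,f"pics/s13.png",(170,260,170,290),6)
E
```

```text
11.05 [ 0.6663281  -0.01987363  0.10880419] -17.97190501003114 0.05079175850162787 [ 0.61877659 -2.04912065  5.32927737] [-0.3978966   0.02064354  0.01534098] ([-0.0025, 0.0038, 0.0001], [0.16, 0.03, 0.31])
```

View pics/w13.png

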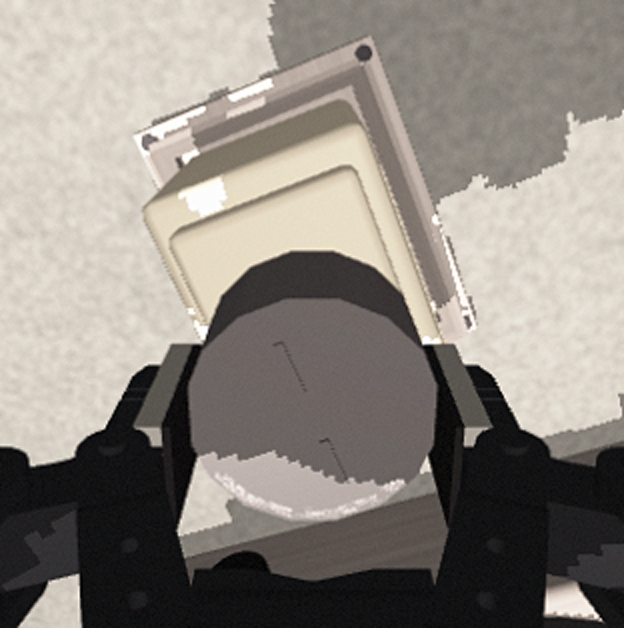

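View pics/s13.png

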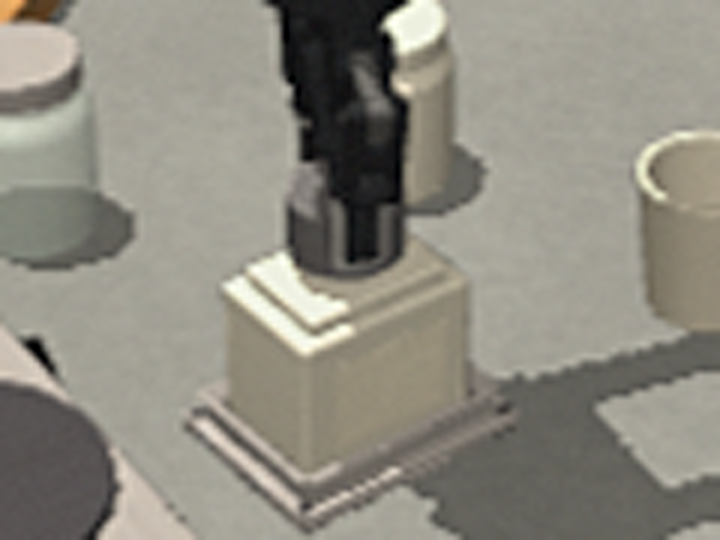

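```bash
python3 - <<'E'
from h import *
from station import ctrl
o=ctrl.get_obs(); A=R.from_rotvec(o["tool_rot"]).as_matrix()
p=ctrl.get_image("wrist")
for z in (.129,.132): print(A.T@(onz(p,(312/2+99.5,408.5/2+69.5),z)-o["tool_pos"]))
E
```

```text
[-0.00137396 -0.02035706  0.00034777]
[-0.00319085 -0.0233669   0.00035274]
```

Request:
arm_command(steps=[[[0,0.004,0],[0,0,0],0.3],[[0,0.008,0],[0,0,0],0.3],[[0,0.012,0],[0,0,0],0.3],[[0,0.012,0],[0,0,0],0.3],[[0,0.012,0],[0,0,0],0.3]], force=80)

```text
t: 11.7
tool_pos: [0.6672, -0.0208, 0.1013]
tool_rot: [-1.562, 0.241, -0.251]
contact_force: [-8.2, -2.4, 19.1]
opening: 0.05
```

```bash
python3 - <<'E'
from h import *
from station import ctrl
o=ctrl.get_obs(); print(o['t'],o['tool_pos'],np.degrees(yaw(o)),o['opening'],o['contact_force'],o['wrist_torque'])
for d in(40,80):
    a=np.radians(-18+d); print(d,go(o,[.6640+.0024*np.cos(a),-.0191+.0024*np.sin(a),.0965],a))
E
```

```text
11.7 [ 0.66718783 -0.02079731  0.10131198] -17.965985283534156 0.04997549685344106 [-8.20367933 -2.36055115 19.07637546] [-0.39631228  1.51434507  0.02941608]
40 ([-0.0018, 0.0048, 0.0022], [0.37, -39.97, 0.31])
80 ([-0.0032, 0.0048, 0.003], [0.48, -79.97, 0.17])
```

Request:
arm_command(steps=[[[-0.0012,0.004,0.001],[0,-8,0],0.3],[[-0.0014,0.004,0.0013],[0,-16,0],0.3],[[-0.0016,0.004,0.0016],[0,-24,0],0.3],[[-0.0017,0.004,0.0019],[0,-32,0],0.3],[[-0.0018,0.004,0.0022],[0,-40,0],0.3]])

```text
t: 12.2
tool_pos: [0.6677, -0.0175, 0.1011]
tool_rot: [-1.555, -0.312, 0.3]
contact_force: [-4.8, 2.1, 14.5]
opening: 0.0497
```

```bash
python3 - <<'E'
from h import *
from station import ctrl
o=ctrl.get_obs(); print(o['t'],o['tool_pos'],np.degrees(yaw(o)),o['opening'],o['contact_force'],o['wrist_torque'],o['q'][5])
p=ctrl.get_image("wrist");overlay(p,f"pics/w14.png",(70,384,100,412),2)
o=ctrl.get_obs(); print(o['tool_pos'],np.degrees(yaw(o)),o['contact_force'])
for d in(60,80):
    a=np.radians(-18+d); print(d,go(o,[.6640+.0024*np.cos(a),-.0191+.0024*np.sin(a),.0975],a))
E
```

```text
12.2 [ 0.66771863 -0.01745523  0.10111786] 22.336225803553205 0.049668196916897764 [-4.79518741  2.11259651 14.46920936] [ 0.34790119  0.85257105 -0.17657663] -2.0955863284984546
[ 0.66771241 -0.01753131  0.10114625] 22.602764456312514 [-3.90531034  0.57903307 13.88165761]
60 ([-0.0018, 0.0036, 0.0008], [0.52, -19.4, 0.29])
80 ([-0.0022, 0.0036, 0.0015], [0.57, -39.4, 0.19])
```

View pics/w14.png

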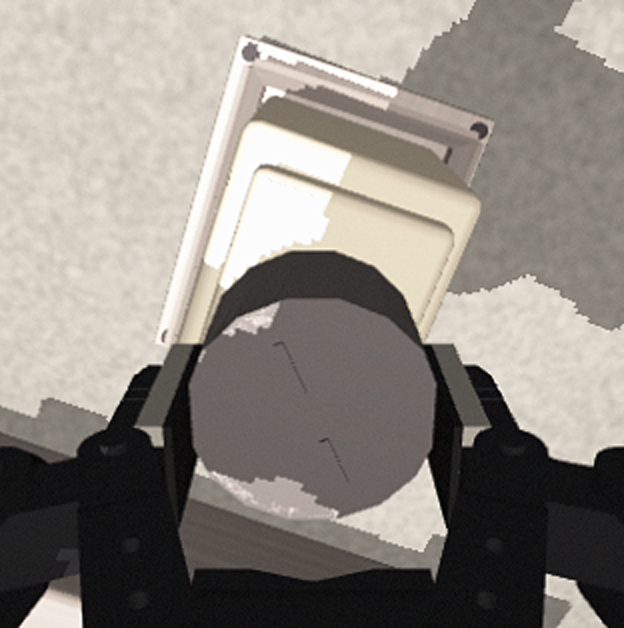

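Request:
arm_command(steps=[[[-0.0015,0.0035,0.0003],[0,-8,0],0.3],[[-0.0017,0.0035,0.0007],[0,-16,0],0.3],[[-0.0019,0.0035,0.001],[0,-24,0],0.3],[[-0.0021,0.0035,0.0013],[0,-32,0],0.3],[[-0.0022,0.0035,0.0015],[0,-39.5,0],0.3]])

```text
t: 12.75
tool_pos: [0.6665, -0.016, 0.1012]
tool_rot: [-1.409, -0.856, 0.842]
contact_force: [-2.7, 2.3, 12.6]
opening: 0.0501
```

```bash
python3 - <<'E'
from h import *
from station import ctrl
o=ctrl.get_obs(); print(o['t'],o['tool_pos'],np.degrees(yaw(o)),o['opening'],o['contact_force'],o['wrist_torque'],o['q'][5])
p=ctrl.get_image("wrist");overlay(p,f"pics/w15.png",(70,384,100,412),2)
o=ctrl.get_obs(); print(o['tool_pos'],np.degrees(yaw(o)),o['contact_force'])
a=np.radians(62); print(go(o,[.6640+.0024*np.cos(a),-.0191+.0024*np.sin(a),.1088+.05],a))
E
```

```text
12.75 [ 0.66654437 -0.01604527  0.10115611] 62.414835671824385 0.050147147535675465 [-2.71896289  2.29248981 12.56610338] [ 0.36417477  0.64518798 -0.05676207] -2.794475701896688
[ 0.66652733 -0.01606805  0.10116479] 62.64595553945337 [-2.76851595  2.04541476 13.34930178]
([-0.0013, -0.0576, 0.0001], [0.72, 0.65, 0.15])
```

View pics/w15.png

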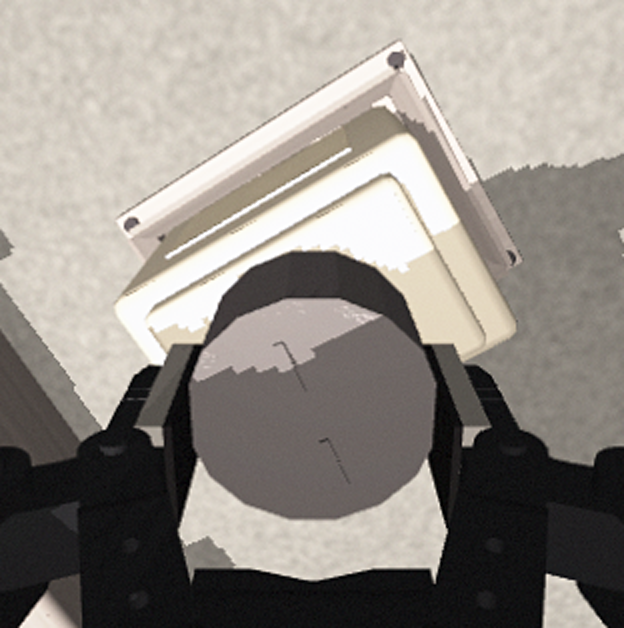

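Request:
arm_command(steps=[[[-0.0013,-0.004,0],[0,0,0],0.3],[[-0.0013,-0.008,0],[0,0,0],0.3],[[-0.0013,-0.012,0],[0,0,0],0.3],[[-0.0013,-0.016,0],[0,0,0],0.3],[[-0.0013,-0.02,0],[0,0,0],0.3]])

```text
t: 13.3
tool_pos: [0.6649, -0.0172, 0.1201]
tool_rot: [-1.406, -0.857, 0.846]
contact_force: [0.1, 0.2, -0.3]
opening: 0.0501
```

```bash
python3 - <<'E'
from h import *
from station import ctrl
o=ctrl.get_obs(); print(o['t'],o['tool_pos'],np.degrees(yaw(o)),o['opening'],o['contact_force'],o['wrist_torque'],o['q'][5])
p=ctrl.get_image("scene");overlay(p,f"pics/s16.png",(160,260,170,290),6)
o=ctrl.get_obs()
a=np.radians(62); print(go(o,[.6640+.0024*np.cos(a),-.0191+.0024*np.sin(a),.176],a))
E
```

```text
13.3 [ 0.66489832 -0.0171888   0.12006808] 62.63569966667702 0.050136481802900666 [ 0.09562663  0.19646035 -0.29786034] [-0.02160104 -0.0041443   0.04274544] -2.800314380154659
([0.0002, -0.0549, -0.0002], [0.7, 0.64, 0.14])
```

View pics/s16.png

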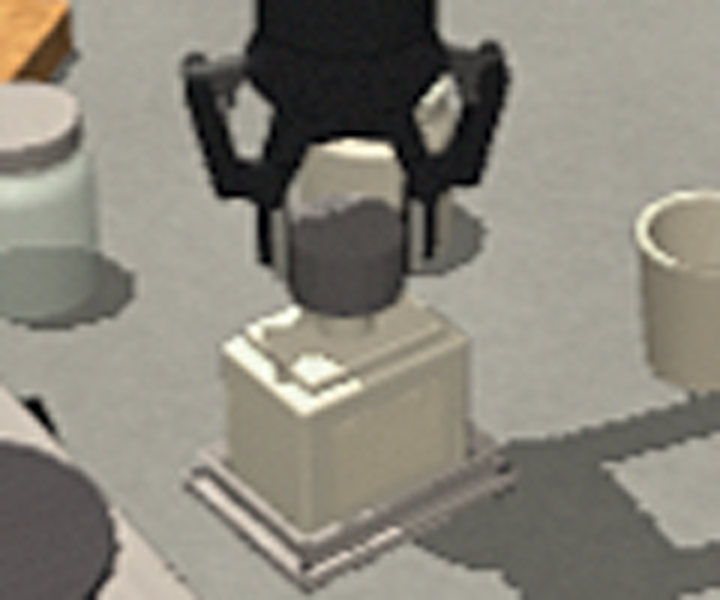

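The cap is free: force is near zero and the neck shows below it. Lifting on.

Request:
arm_command(steps=[[[0,-0.015,0],[0,0,0],0.3],[[0,-0.03,0],[0,0,0],0.3],[[0,-0.045,0],[0,0,0],0.3],[[0,-0.055,0],[0.7,0,0],0.3],[[0,-0.055,0],[0.7,0,0],0.3]])

```text
t: 13.85
tool_pos: [0.6665, -0.0174, 0.1796]
tool_rot: [-1.4, -0.856, 0.846]
contact_force: [0.6, -0.0, 0.6]
opening: 0.0501
```

Request:
arm_command(steps=[[[0,0,0],[0,0,0],0.3],[[0,0,0],[0,0,0],0.3],[[0,0,0],[0,0,0],0.3],[[0,0,0],[0,0,0],0.3],[[0,0,0],[0,0,0],0.3]])

```text
t: 14.35
tool_pos: [0.6662, -0.0173, 0.1791]
tool_rot: [-1.399, -0.855, 0.847]
contact_force: [-0.0, 0.2, 0.8]
opening: 0.0498
```

```bash
python3 - <<'E'
from h import *
from station import ctrl
o=ctrl.get_obs(); print(o['t'],o['tool_pos'],np.degrees(yaw(o)),o['opening'],o['contact_force'],np.abs(o['dq']).max())
p=ctrl.get_image("scene");overlay(p,f"pics/s17.png",(130,260,170,290),5)
p=ctrl.get_image("wrist");overlay(p,f"pics/w17.png",(0,384,0,512),1.5,(.664,-.019,.008,.078),(.664,-.019,0,.078))
o=ctrl.get_obs(); print(o['tool_pos'],np.abs(o['dq']).max())
E
```

```text
14.35 [ 0.66624523 -0.01730601  0.17905346] 62.632656322737105 0.04978860037639011 [-0.02313279  0.15099339  0.75567524] 0.0032967717818015007
[ 0.6663667  -0.01734081  0.17929168] 0.003125781589039167
```

View pics/s17.png

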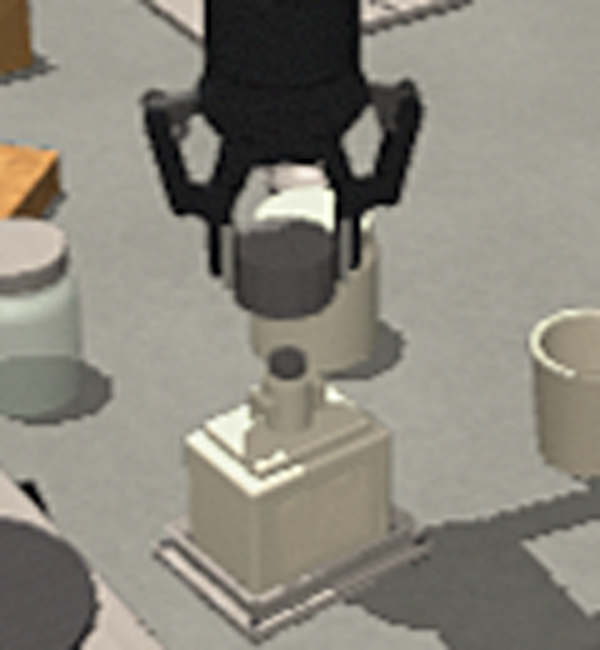

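View pics/w17.png

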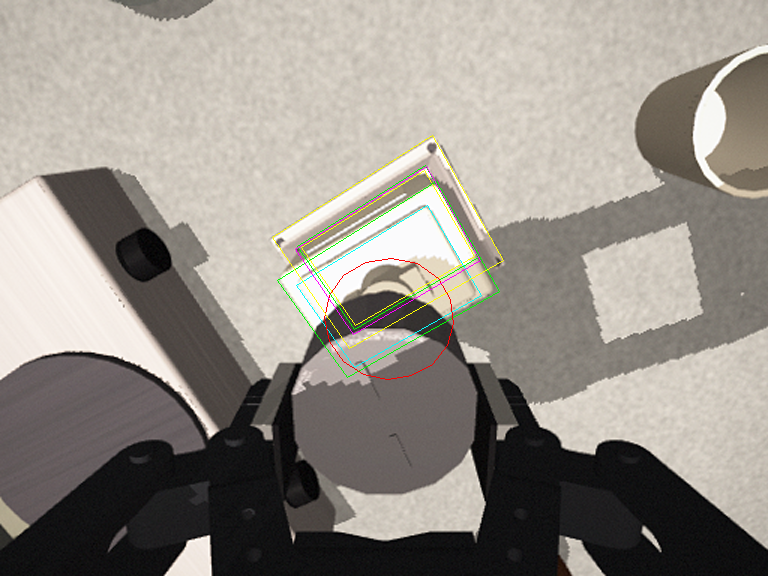

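```bash
python3 -c "
from station import ctrl
print(ctrl.finish_job())"
```

```text
the job is handed in; nothing more can be done
None
```

The canister is standing in the holder pocket, the cap is off, and I handed the job in at about 14.5 s of the 51 s allowed. No verdict was reported, so success rests on my own checks.

- **What I did:** I carried the canister by its cap to the pocket and lowered it until the wrist force turned upward. I then let go so it could settle, and gripped the cap again. I pressed it down 7.5 mm (19 N falling to 13 N), turned it about 80° anticlockwise while pressed, and lifted it straight off.
- **Last checks:** The gripper still holds the cap, at about 50 mm opening with the grip force set to 80 N. The tool is level and still, and the outside force is under 1 N. I work out the cap's underside as about 165 mm above the canister's underside, roughly 5 cm above the neck. The canister matches the fitted pocket outline in the wrist picture and looks upright and square in the scene picture.
- **Less certain:** That the canister is fully down on the pocket floor comes from the contact force and tool height; the pictures only agree with it. The top and wrist cameras differed by 3–5 mm on positions, and I used the wrist camera. I did not measure the bystanders again at the end. The ones visible in the last pictures looked untouched.

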